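Clamp a sample jar with spacer plates and a wedge

TASK

Clamp the sample jar in its cradle: first swing the keeper bar shut over the jar, all the way to its stop in the catch post. Then stand one or two spacer plates from the rack upright against the end stop, as many as the gap needs, and push the wedge down between the plates and the follower, sloped side to the follower, until you feel it bite part-way down and the follower, jar and plates are all pressed tight, without forcing it. Finish with the gripper still holding the wedge pressed down in place: do not let go of it, and leave the other things on the bench alone.

Things in the scene. Friction and masses are not known exactly. Their poses are not given: they have to be found in the camera images.
- cradle: Fixed aluminium jar cradle, base 190 x 80 x 8 mm, long side roughly left-right. Origin on the work surface, on the channel's middle line. +x runs along the channel from end stop to jar (roughly to the robot's left), y across, z up. Channel floor z=8 mm, 48 mm wide, low sides to z=26 mm. Along x: end stop, gap, follower, jar, fixed head wall (inner face at x=+85 mm)
- keeper (a joint): keeper bar hinge angle, rad: 0 = shut (bar lies across the jar, on its stop in the catch post), grows to 1.7 as the bar swings level, about a vertical axis, away from the end stop (from cradle +y towards cradle +x). Stiff hinge (0.05 N m), stays where it is left
- keeper_hinge (a point): point on the keeper's vertical hinge axis, at the knob's mid height; at cradle x=62.5 mm, y=-44 mm, z=96 mm
- keeper_knob (a point): middle of the upright round black knob on the keeper bar's free end, 102 mm from the hinge axis; knob 14 mm diameter, from z=86 to z=107 mm above the surface; the bar's top under it is at z=82 mm
- follower_nose (a point): front tip of the follower's rounded nose: a 12 mm thick round bar across the channel at 53 mm above the surface (its top at 59 mm), facing the gap
- stop_face (a point): point on the end stop's face, which looks along cradle +x to the follower; 53 mm above the surface, middle of the channel. The stop is a fixed block, top at z=56 mm, at a different place along the channel each time
- jar: loose screw-cap sample jar standing in the channel, 44 mm diameter, 63 mm tall, between follower and head wall, within 2 mm of home. Origin at the centre of its underside (cradle z=8 mm); home at cradle x=62.5 mm, y=0
- rack: fixed grey slotted rack, 112 x 66 x 24 mm. Origin under its centre; its x axis is the long side and points roughly as the cradle's; slots at x=-34 and 0 mm (plates) and +34 mm (wedge), 16 mm deep (slot floor at z=8 mm)
- plate_1_center (a point): centre of an aluminium spacer plate, 39 mm above its foot; x is its thickness (8 mm), y its width, z up. Body 44 mm wide and 48 mm high, above it a grip tab 24 mm wide and 30 mm high, its top corners bevelled over 7 mm (78 mm tall in all). Stands upright in the rack's slot at x=-34 mm. Both plates are the same
- plate_2_center (a point): the second spacer plate, as plate_1_center, in the rack's slot at x=0
- wedge_center (a point): centre of the aluminium wedge (76 mm tall), 38 mm above its foot, 10.5 mm in x from its upright flat -x face. Body 42 mm wide (y), 46 mm high, thickness (x) 5 mm at the foot growing evenly to 21 mm at the body's top: the +x face slopes. On top, centred on this point, a grip tab 32 mm wide (y), 12 mm thick, 30 mm high. Stands in the rack's slot at x=+34 mm, so that this point is at rack x=39.5 mm
- wedge: the same wedge; origin at its foot, on the flat upright face, middle of the width. It wedges in a space of 9 to 20 mm between plate and nose; in a wider space it drops loose to the channel floor, in a narrower one it does not enter
- follower: the follower block, slides along cradle x only (friction about 1 N), starts up to 4 mm short of home; origin below its nose tip, 9 mm above the surface
- end_stop: the end stop; origin at the foot of its face, 8 mm above the surface
- tape: bystander: loose roll of tape, 69 mm, lying flat, 19 mm high; origin under its centre
- timer: bystander: loose small timer, 62 x 66 x 18 mm; origin under its centre
- brass_weight: bystander: loose small weight, 21 mm wide, 24 mm tall; origin under its centre
- stopper: bystander: loose rubber stopper, 24 mm wide, 25 mm tall; origin under its centre
- nose_home (a point): where the follower's nose tip is when the jar is snug against the head wall and the follower snug against the jar: cradle x=+10 mm, y=0, z=53 mm. The gap to fill is from the end stop's face to this point, along cradle x: 21.5 to 34.5 mm, different each time
- pen: bystander: loose black marker pen lying flat, 139 mm long, 16 mm high; origin under its centre
Not all that is in view belongs to the job. What is shaped like the part that bears plate_1_center but red is not meant.

How it is judged:
On the way, in this order (a step that is already met when the one before it is completed fails the run):
1. keeper bar swung shut over the jar (value of joint keeper below 0.08 rad), for 0.2 s.
2. at least one spacer plate stands in the gap (((x of plate_1_center in the frame of end_stop between 0.0015 and 0.0165 m and y of plate_1_center in the frame of end_stop between -0.006 and 0.006 m and z of plate_1_center in the frame of end_stop between 0.034 and 0.043 m and angle between plate_1_center's own z axis and vertical below 0.12 rad) or (x of plate_2_center in the frame of end_stop between 0.0015 and 0.0165 m and y of plate_2_center in the frame of end_stop between -0.006 and 0.006 m and z of plate_2_center in the frame of end_stop between 0.034 and 0.043 m and angle between plate_2_center's own z axis and vertical below 0.12 rad))), for 0.2 s.
3. wedge bites between plates and follower (contact force between wedge and follower above 2 N and contact force between end_stop and anything else above 1 N and z of wedge in the frame of cradle between 0.0085 and 0.046 m), for 0.1 s.
At the end, for the whole second after the job is handed in: Keeper shut (within 0.09 rad); jar upright and home; at least one plate upright in the gap by the end stop; wedge upright in the channel, foot entered 10 mm or more and off the floor, pressing on the follower (over 2 N), jar and stop pressed (over 1 N), fingers still holding the wedge (all of step 3 and value of joint keeper below 0.09 rad and x of jar in the frame of cradle between 0.0595 and 0.0665 m and y of jar in the frame of cradle between -0.005 and 0.005 m and angle between jar's own z axis and vertical below 0.1 rad and ((x of plate_1_center in the frame of end_stop between 0.0015 and 0.0165 m and y of plate_1_center in the frame of end_stop between -0.006 and 0.006 m and z of plate_1_center in the frame of end_stop between 0.034 and 0.043 m and angle between plate_1_center's own z axis and vertical below 0.12 rad) or (x of plate_2_center in the frame of end_stop between 0.0015 and 0.0165 m and y of plate_2_center in the frame of end_stop between -0.006 and 0.006 m and z of plate_2_center in the frame of end_stop between 0.034 and 0.043 m and angle between plate_2_center's own z axis and vertical below 0.12 rad)) and y of wedge in the frame of cradle between -0.006 and 0.006 m and angle between wedge's own z axis and vertical below 0.15 rad and contact force between follower and jar above 1 N and contact force between the fingers and wedge above 2 N); the arm keeps its last pose, push and grip.
It fails at once if the jar is squeezed too hard (over 60 N) (contact force between follower and jar above 60 N).
It fails at once if a bystander is moved more than 20 mm (distance of any of tape, timer, brass_weight, stopper, pen from where it was at the start of the episode above 0.02 m).
It also fails if it takes over 72 s, if anything falls off the work surface, if the arm or the gripper's body presses on something with over 40 N, if the wrist force passes 120 N, or if a joint passes its speed limit or range.

ROBOT

A 6-joint arm with a two-finger parallel gripper is mounted at the origin on a cart in front of the work surface, level with it; the furniture and walls round the work are solid. World frame = base frame: x ahead of the robot, y to its left, z up, the work surface at z = 0. Lengths are in m, angles in rad, forces in N, time in s.
With the tool pointing down it reaches from about 0.35 to 0.775 m from the base axis. Payload 5.5 kg.
Tool frame: the origin (TCP) lies on the centre line of the jaws, within the pads' length; the fingertips stand 11 mm ahead of it and the grasp point (between the pads) lies 8 mm behind it; z points along the fingers, y is the line along which they close (so a half turn about z gives the same grasp; the last joint's range is limited). The gripper opens to 85 mm and grips with 20 to 120 N. Pads are 22 mm wide; open, the fingers measure 114 mm over their backs; the gripper's body (76 mm by 85 mm) begins 54 mm behind the grasp point. The pads swing forward as they close: fully open they stand 13 mm farther back than shut.
Start: joints at [-1.254, 0.313, 0.046, 1.304, 0, 1.431], TCP at [0.254, -0.516, 0.205] pointing down, gripper open.
Joint ranges: [-2.76, 2.76], [-0.86, 1.69], [-1.03, 1.26], [-2.2, 2.34], [-1.47, 1.5], [-3.14, 3.14]. Speed limits (rad/s): [2.57, 2.57, 3.14, 3.14, 3.14, 3.14].

INTERFACE

Orientations are given as a unit quaternion [w, x, y, z].
In Python, from workcell import get_state, eyes, env gives the robot as it stands.
- The arm moves only by the shell command python3 -m inch 'ROWS' [OPENING] [FORCE]. ROWS is JSON, one flat list of numbers, 4 for each row, row after row: the shift along the tool's x, y, z in cm, then the turn about the tool's z in rad. A call has exactly 5 rows; each row shifts and turns the commanded pose from where the row before left it, along the tool's axes as they then stand; what a row does not reach is not made up. A row lasts 1/12 s, in which the tool goes at most 41.7 mm and 7.16 degrees, less where a joint would pass 70% of its speed; a pose out of reach is approached as far as the arm can. A call is refused whole if a number of a shift passes 4.17 or a number of a turn 0.125, either way. A call with a gripper value outside its range is refused whole. OPENING is the opening, from -1 (shut) to 1 (fully open), set as the call begins (- or left out, the last holds). The fingers move at their own pace and stop on an object; FORCE is the grip in N (left out, the last holds). Time passes only in rows, so rows that do not move let the fingers close, or fill a call up. It gives the time, the measured TCP pose, the force, the opening and the grip force at its end, in the units of the state.
- get_state(): the state, without advancing time (a new reading comes with each control period).
- eyes.read_camera(name): name is "side" or "top" or "wrist"; returns the picture (384x512x3 uint8, red, green, blue); there is no depth.
- eyes.camera_info(name): a dict with "fovy" (degrees; the focal length in pixels is half the picture's height over the tangent of half this angle, whatever the lens; pixels are square), "cx", "cy" (the principal point, pixels), "xyz" and "orientation" of the camera in the world. Camera axes: x right, y down, z forward; pixel columns grow to the right and rows downward; lengths in m; the calibration is good to about 2 mm. A picture is of the moment at which its call begins: read the wrist's pose just before it. camera_info takes no time and is no camera call; for the wrist camera it gives the pose at the moment of the call.
- env.hand_in(): hands the job in; it is judged then, once.
The state is a dict: "clock": time; "joint_pos": joint angles; "qvel": joint speeds; "tau": joint torques, N m; "tcp_pos": TCP position; "orientation": TCP orientation; "wrist_force": force on the tool from outside, world axes, zero at the start; "ft_torque": the same for the moment, N m; "finger_gap": finger opening in m; "grip_force": force on a finger pad.
Only numpy, scipy, OpenCV 4.12 (cv2) and the standard library are available. Lean on these libraries where they do the work, as an engineer would, in place of code of your own. Each camera call takes 0.05 s, during which the arm holds its last target. There are 200 camera calls.

## Working session

There is one attempt and no reset: what is moved stays moved. The work goes in short steps, Python scripts to look and compute and a shell command to move; the robot and the scene stay as the last step left them, time stands still between calls to the robot, and variables do not carry over. Pictures are saved under pics/ and viewed, at most 10 in all, crops included, and the job is handed in when it is done.

```bash
ls; mkdir -p pics; python3 - <<'E'
from workcell import get_state, eyes, env
import cv2, numpy as np
s=get_state(); print(s)
for n in ["side","top","wrist"]:
    print(n,eyes.camera_info(n)); im=eyes.read_camera(n); cv2.imwrite(f"pics/{n}0.png",im[:,:,::-1])
a=cv2.imread("pics/top0.png");b=cv2.imread("pics/side0.png")
E
```

```text
pics
{'clock': 0.0, 'joint_pos': array([-1.25362595e+00,  3.14003514e-01,  4.49752756e-02,  1.30358796e+00,
        2.61734730e-05,  1.43118944e+00]), 'qvel': array([-0.00265874,  0.00103721, -0.00012807,  0.00010961,  0.00064071,
       -0.00074866]), 'tau': array([ 3.58261068e-04, -4.80627429e+01,  2.98533082e+01,  1.94905023e-02,
       -7.54161738e-05, -1.16024020e-05]), 'tcp_pos': array([ 0.2534293 , -0.51552031,  0.20370562]), 'orientation': array([-9.07513297e-04,  9.74032086e-01,  2.26408188e-01, -6.76444972e-05]), 'wrist_force': array([-0.17452909,  0.69488603, -0.13850033]), 'ft_torque': array([-0.07878822, -0.04501735,  0.02218182]), 'grip_force': 0.0, 'finger_gap': 0.08532207412188916}
side {'fovy': 52.0414370183354, 'cx': 250.6807832462214, 'cy': 197.21461232144205, 'xyz': array([ 0.55484057, -0.76056901,  0.71359842]), 'orientation': array([-4.11327423e-01,  9.11459365e-01, -3.54609701e-04, -7.17295003e-03])}
top {'fovy': 47.109616984075934, 'cx': 252.78679999114524, 'cy': 187.85938019289716, 'xyz': array([ 0.38712596, -0.05579049,  1.30325072]), 'orientation': array([-0.04930105,  0.7152052 , -0.69591917,  0.04180238])}
wrist {'fovy': 60.035070855565685, 'cx': 248.70650484378567, 'cy': 188.2712805494298, 'xyz': array([ 0.3263956 , -0.47866435,  0.37299002]), 'orientation': array([ 0.13694613,  0.83795596, -0.52118875, -0.08624297])}
```

View pics/top0.png

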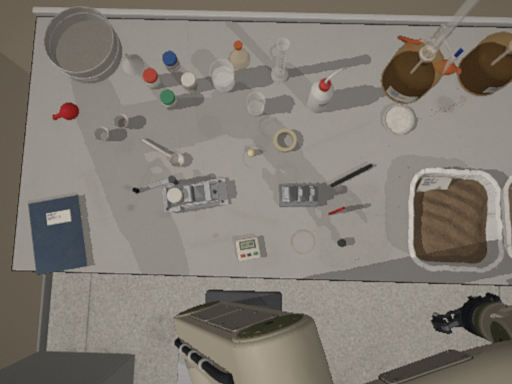

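View pics/side0.png

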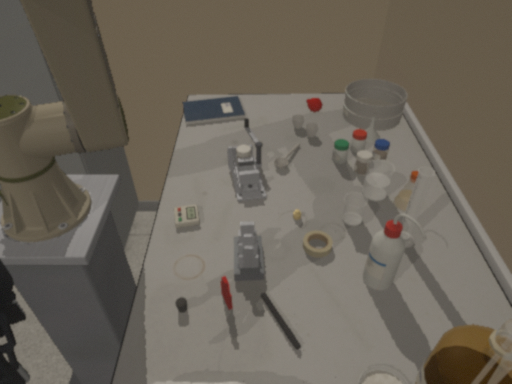

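```bash
cat > h.py <<'E'
import numpy as np, cv2
from scipy.spatial.transform import Rotation as R
from workcell import get_state, eyes, env
def rot(q): return R.from_quat(np.r_[q[1:],q[0]]).as_matrix()
def cam(n):
    c=eyes.camera_info(n); f=192/np.tan(np.radians(c["fovy"])/2); return f,c["cx"],c["cy"],np.array(c["xyz"]),rot(c["orientation"])
def ray(C,u,v):
    f,cx,cy,p,M=C; d=M@np.array([(u-cx)/f,(v-cy)/f,1]); return p,d/np.linalg.norm(d)
def plane(C,u,v,z):
    p,d=ray(C,u,v); return p+d*(z-p[2])/d[2]
def proj(C,P):
    f,cx,cy,p,M=C; q=M.T@(np.asarray(P,float)-p); return np.array([cx+f*q[0]/q[2],cy+f*q[1]/q[2]])
def tri(C1,a,C2,b):
    (p1,d1),(p2,d2)=ray(C1,*a),ray(C2,*b)
    t=np.linalg.lstsq(np.c_[d1,-d2],p2-p1,rcond=None)[0]; A,B=p1+d1*t[0],p2+d2*t[1]; return (A+B)/2,np.linalg.norm(A-B)
E
python3 - <<'E'
import cv2,numpy as np
a=cv2.imread("pics/top0.png")[165:220,125:325];b=cv2.imread("pics/side0.png")[110:290,215:275]
A=cv2.resize(a,None,fx=4,fy=4,interpolation=cv2.INTER_CUBIC)
B=cv2.resize(cv2.rotate(b,cv2.ROTATE_90_COUNTERCLOCKWISE),None,fx=4.4,fy=4.4,interpolation=cv2.INTER_CUBIC)
B=cv2.copyMakeBorder(B,0,0,0,800-B.shape[1],cv2.BORDER_CONSTANT)
cv2.imwrite("pics/c1.png",np.vstack([A,B]));print(A.shape,B.shape)
E
```

```text
(220, 800, 3) (264, 800, 3)
```

View pics/c1.png

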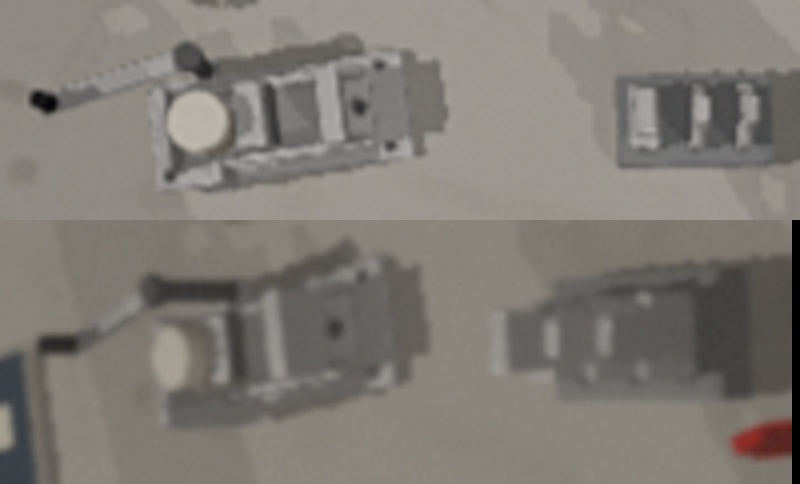

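```bash
python3 - <<'E'
from h import *
C=cam("top");S=cam("side")
def t(x,y,z): return plane(C,125+x/4,165+y/4,z)
for n,x,y,z in [("knob",44,101,.107),("hinge",185,52,.09),("jar",199,122,.071),("rackTL",617,75,.024),("rackBL",617,166,.024),("rackBR",772,166,.024),("rackTR",772,75,.024),("cTR",404,48,.008),("cBR",412,156,.008),("cBL",160,188,.008),("stopT",319,67,.056),("stopB",332,142,.056),("noseT",260,85,.059),("wedge",641,118,.084),("p2",700,118,.086),("p1",743,118,.086),]:
    print(n,t(x,y,z).round(4))
def s(X,Y): return 215+ (Y/4.4), 0
# side: rotated CCW: col'=row, row'=W-1-col
def sp(X,Y): return 215+59-(Y-220)/4.4, 110+X/4.4
print("knob tri",tri(C,(136,190.3),S,sp(40,343)), "jar",tri(C,(125+199/4,165+122/4),S,sp(170,357)))
T=get_state()
M=rot(T['orientation']);print(M.round(3)); W=cam("wrist"); print((M.T@(W[3]-T['tcp_pos'])).round(4)); print((M.T@W[4]).round(3))
E
```

```text
knob [0.5269 0.2792 0.107 ]
hinge [0.5659 0.1876 0.09  ]
jar [0.5191 0.1789 0.071 ]
rackTL [ 0.567  -0.1171  0.024 ]
rackBL [ 0.5001 -0.1184  0.024 ]
rackBR [ 0.5032 -0.2311  0.024 ]
rackTR [ 0.57   -0.2305  0.024 ]
cTR [0.5853 0.041  0.008 ]
cBR [0.5048 0.0322 0.008 ]
cBL [0.4761 0.2172 0.008 ]
stopT [0.5626 0.0977 0.056 ]
stopB [0.5089 0.0862 0.056 ]
noseT [0.5481 0.139  0.059 ]
wedge [ 0.5288 -0.1315  0.084 ]
p2 [ 0.5297 -0.1723  0.086 ]
p1 [ 0.5305 -0.2022  0.086 ]
knob tri (array([0.52693301, 0.27868172, 0.10916224]), np.float64(0.0009444603662291965)) jar (array([0.51896715, 0.17885559, 0.07113035]), np.float64(0.00022730834268225438))
[[ 0.897  0.441 -0.   ]
 [ 0.441 -0.897  0.001]
 [ 0.    -0.001 -1.   ]]
[ 0.0818 -0.0012 -0.1692]
[[ 0.001 -0.948 -0.32 ]
 [ 1.     0.001  0.   ]
 [ 0.    -0.32   0.948]]
```

The top and side pictures show the following:
- **Cradle:** it runs from top px (165,200) to (225,190). The jar cap is at (175,195) and the end stop at (207,191).
- **Keeper:** it is open, with the black knob at (136,190) and the hinge post at (172,179).
- **Rack:** it is at (298,195). From left to right it holds the wedge at (285,194), plate_2 at (300,194) and plate_1 at (311,194).
- **Candidates for the plates:** the two grey upright plates in the rack at (300,194) and (311,194) fit the description. The red piece at (337,210) is the decoy. The enlarged crop confirms this.

I'll close the keeper first.

```bash
cat > go.py <<'E'
from h import *
def go(x,y,z,yaw):
    s=get_state();M=rot(s['orientation']);d=M.T@(np.array([x,y,z])-s['tcp_pos'])*100
    y0=np.arctan2(M[1,0],M[0,0]);t=-((yaw-y0+np.pi)%(2*np.pi)-np.pi)
    print("shift cm",d.round(2),"turn",round(t,3),"tcp",s['tcp_pos'].round(4),"yaw",round(y0,3),"gap",round(s['finger_gap'],4),"F",s['wrist_force'].round(1),"grip",round(s['grip_force'],1),"t",round(s['clock'],2))
if __name__=="__main__":
    import sys; go(*map(float,sys.argv[1:]))
E
R='[2.9,-2.9,0,0, 2.9,-2.9,0,0, 2.9,-2.9,0,0, 2.9,-2.9,0,0, 2.9,-2.9,0,0]'
python3 -m inch '[2.9,-2.9,0,0, 2.9,-2.9,0,0, 2.9,-2.9,0,0, 2.9,-2.9,0,0, 2.9,-2.9,0,0]' 0
python3 -m inch '[2.9,-2.9,0,0, 2.9,-2.9,0,0, 2.9,-2.9,0,0, 2.9,-2.9,0,0, 2.9,-2.9,0,0]'
python3 -m inch '[2.9,-2.9,0,0, 2.9,-2.9,0,0, 2.9,-2.9,0,0, 2.9,-2.9,0,0, 2.9,-2.9,0,0]'
python3 -m inch '[2.9,-2.9,0,-0.06, 2.8,-2.9,0,-0.06, 2.6,-3,0,-0.06, 0,0,0,-0.123, 0,0,0,-0.123]'
python3 -m inch '[0,0,0,-0.123, 0,0,0,-0.123, 0,0,0,-0.123, 0,0,0,-0.123, 0,0,0,-0.123]'
python3 -m inch '[0,0,0,-0.123, 0,0,0,-0.123, 0,0,0,-0.123, 0,0,0,-0.06, 0,0,0,0]'
python3 go.py .527 .279 .0985 1.936
```

```text
clock: 0.57
tcp_pos: [0.3198, -0.3201, 0.2042]
orientation: [-0.0, 0.974, 0.226, -0.0]
wrist_force: [1.5, 0.8, 0.5]
finger_gap: 0.0426
grip_force: 0.0
clock: 0.98
tcp_pos: [0.3859, -0.1259, 0.2046]
orientation: [0.0, 0.974, 0.226, 0.0]
wrist_force: [1.3, -0.3, -0.6]
finger_gap: 0.0427
grip_force: 0.0
clock: 1.4
tcp_pos: [0.4522, 0.0684, 0.2046]
orientation: [0.0, 0.974, 0.227, 0.0]
wrist_force: [1.2, -0.7, -0.2]
finger_gap: 0.0432
grip_force: 0.0
clock: 1.82
tcp_pos: [0.4805, 0.1859, 0.2039]
orientation: [-0.0, 0.902, 0.432, -0.001]
wrist_force: [0.1, -0.8, 0.4]
finger_gap: 0.0425
grip_force: 0.0
clock: 2.23
tcp_pos: [0.4805, 0.1834, 0.2042]
orientation: [-0.0, 0.73, 0.683, -0.0]
wrist_force: [0.6, -0.1, 0.1]
finger_gap: 0.0427
grip_force: 0.0
clock: 2.65
tcp_pos: [0.4806, 0.1833, 0.2043]
orientation: [-0.0, 0.57, 0.822, -0.0]
wrist_force: [0.7, 0.4, 0.0]
finger_gap: 0.0426
grip_force: 0.0
shift cm [ 7.34  7.7  10.57] turn -0.008 tcp [0.4806 0.1833 0.2043] yaw 1.928 gap 0.0426 F [0.7 0.4 0. ] grip 0.0 t 2.65
```

```bash

python3 -m inch '[2.4,2.6,0,0, 2.5,2.6,0,0, 2.45,2.5,0,0, 0,0,0,0, 0,0,0,0]'
python3 -m inch '[0,0,3.0,0, 0,0,3.0,0, 0,0,3.0,0, 0,0,1.55,0, 0,0,0,0]'
python3 -m inch '[0,0,0,0, 0,0,0,0, 0,0,0,0, 0,0,0,0, 0,0,0,0]' -1 20
python3 go.py .527 .279 .0985 1.936
python3 - <<'E'
from h import *
a=eyes.read_camera("top")[140:240,100:240,::-1];w=eyes.read_camera("wrist")[:,:,::-1]
cv2.imwrite("pics/k1.png",np.hstack([cv2.resize(a,(400,286)),cv2.resize(w,(381,286))]))
E
```

```text
clock: 3.07
tcp_pos: [0.5274, 0.2803, 0.2033]
orientation: [-0.0, 0.571, 0.821, -0.001]
wrist_force: [-0.3, -0.6, 0.3]
finger_gap: 0.0425
grip_force: 0.0
clock: 3.48
tcp_pos: [0.5237, 0.2768, 0.0949]
orientation: [-0.002, 0.572, 0.821, -0.004]
wrist_force: [0.4, -1.6, 0.6]
finger_gap: 0.0424
grip_force: 0.0
clock: 3.9
tcp_pos: [0.5282, 0.2793, 0.1005]
orientation: [0.001, 0.571, 0.821, 0.001]
wrist_force: [-0.4, 0.3, 0.6]
finger_gap: -0.0002
grip_force: 0.0
shift cm [ 0.01 -0.13  0.2 ] turn -0.009 tcp [0.5282 0.2793 0.1005] yaw 1.927 gap -0.0002 F [-0.4  0.3  0.6] grip 0.0 t 3.9
```

View pics/k1.png

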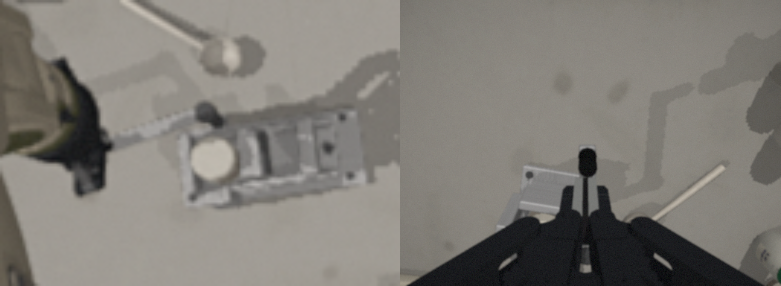

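```bash
python3 - <<'E'
from h import *
s=get_state();M=rot(s['orientation']);W=cam("wrist");w=eyes.read_camera("wrist")[:,:,::-1]
cv2.imwrite("pics/k2.png",cv2.resize(w[150:384,130:380],None,fx=2.4,fy=2.4))
for v in (200,205,225): print(v,plane(W,251,v,.107),(M.T@(plane(W,251,v,.107)-s['tcp_pos'])).round(4))
print("tcp proj",proj(W,s['tcp_pos']),proj(W,s['tcp_pos']+M@[0,0,.011]),proj(W,s['tcp_pos']+M@[0,0,-.008]))
E
```

```text
200 [0.52074006 0.30041159 0.107     ] [ 0.0223  0.0007 -0.0071]
205 [0.5217217 0.297796  0.107    ] [ 0.0195  0.0007 -0.0071]
225 [0.52575146 0.28705859 0.107     ] [ 0.0081  0.0007 -0.0071]
tcp proj [249.56405141 232.69989817] [249.53527322 224.44628256] [249.5870833  239.30546875]
```

View pics/k2.png

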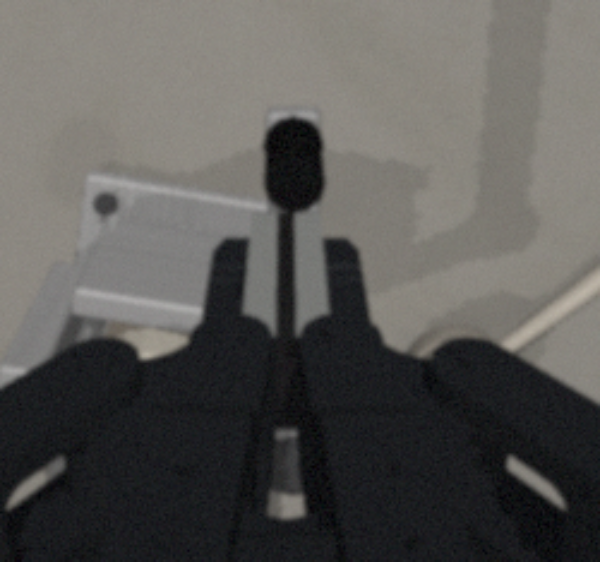

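```bash
python3 - <<'E'
from h import *
s=get_state();M=rot(s['orientation']);W=cam("wrist");C=cam("top");S=cam("side")
print(s['tcp_pos'],s['finger_gap'])
print("hole wrist",plane(W,173.75,235,.008),"top",plane(C,125+170/4,165+176/4,.008))
print("corner wrist",plane(W,130+92/2.4,150+178/2.4,.008),"top",plane(C,125+160/4,165+188/4,.008))
for p in [(.526,.281,.107),(.526,.281,.086)]: print(proj(W,p),proj(S,p),proj(C,p))
for x in (0,.011):
  for z in (.011,-.02): print(x,z,proj(W,s['tcp_pos']+M@[x,0,z]))
E
```

```text
[0.52768136 0.27920609 0.09961372] -0.00030547455136267494
hole wrist [0.48275463 0.21196528 0.008     ] top [0.48520288 0.2102937  0.008     ]
corner wrist [0.47548773 0.22025685 0.008     ] top [0.47614258 0.21721009 0.008     ]
[247.78379333 234.989106  ] [245.60721877 119.36261138] [135.33591071 190.5405378 ]
[247.87422942 219.13945345] [245.75839473 125.44219584] [137.39232617 191.46360169]
0 0.011 [249.48129362 224.44034911]
0 -0.02 [249.56578702 250.32333664]
0.011 0.011 [249.51245623 207.21696858]
0.011 -0.02 [249.60432029 230.57404183]
```

```bash

python3 -m inch '[0,0,0,0, 0,0,0,0, 0,0,0,0, 0,0,0,0, 0,0,0,0]' 0
python3 - <<'E'
from h import *
s=get_state();M=rot(s['orientation']);C=cam("top");W=cam("wrist");S=cam("side")
print(s['tcp_pos'],s['finger_gap'])
w=eyes.read_camera("wrist")[150:350,150:350,::-1].copy();t=eyes.read_camera("top")[160:226,100:166,::-1].copy();d=eyes.read_camera("side")[90:156,212:278,::-1].copy()
T=np.vstack([cv2.resize(t,(300,300)),cv2.resize(d,(300,300))]);Wd=cv2.resize(w,(500,500))
for z in (.011,-.1):
    p=s['tcp_pos']+M@[0,0,z]
    a=(proj(C,p)-[100,160])*300/66; b=(proj(S,p)-[212,90])*300/66+[0,300]
    for q in (a,b): cv2.circle(T,tuple(int(v) for v in q),3,(0,0,255),-1)
for p in (s['tcp_pos']+M@[0,0,.011],): cv2.circle(Wd,tuple(int(v) for v in (proj(W,p)-150)*2.5),3,(0,0,255),-1)
cv2.imwrite("pics/k3.png",np.hstack([T,cv2.copyMakeBorder(Wd,0,100,0,0,cv2.BORDER_CONSTANT)]))
E
```

```text
clock: 4.47
tcp_pos: [0.5273, 0.2791, 0.099]
orientation: [-0.0, 0.571, 0.821, -0.0]
wrist_force: [-0.0, -0.7, 0.5]
finger_gap: 0.0428
grip_force: 0.0
[0.52733272 0.27908413 0.09899147] 0.04277057067844912
```

View pics/k3.png

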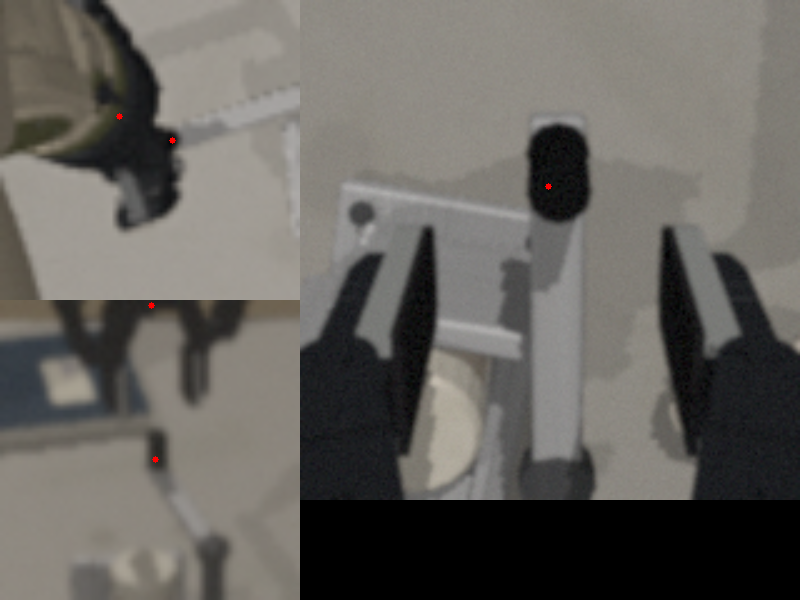

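```bash
python3 - <<'E'
from h import *
s=get_state();M=rot(s['orientation']);S=cam("side");W=cam("wrist")
for z in (.011,-.02,-.03,-.04): print(z,[proj(S,s['tcp_pos']+M@[0,y,z]).round(1) for y in (-.025,.025)],[proj(W,s['tcp_pos']+M@[.011,y,z]).round(1) for y in (-.0214,.0214)])
E
```

```text
0.011 [array([238.4, 126.8]), array([253.9, 123.6])] [array([212.8, 207.1]), array([286.2, 207.2])]
-0.02 [array([238. , 117.7]), array([253.8, 114.6])] [array([206.3, 230.5]), array([292.8, 230.6])]
-0.03 [array([237.9, 114.7]), array([253.8, 111.6])] [array([203.7, 239.9]), array([295.5, 240. ])]
-0.04 [array([237.8, 111.7]), array([253.8, 108.6])] [array([200.7, 250.5]), array([298.5, 250.6])]
```

The picture shows the open fingertips about 4 cm higher than the reported TCP implies. Both the side and wrist views put the tips at tool z ≈ −31 mm. I'll use that offset and descend further.

```bash

python3 -m inch '[0.6,0.1,0,0, 0,0,1.5,0, 0,0,1.5,0, 0,0,1.0,0, 0,0,0,0]'
python3 -m inch '[0,0,0,0, 0,0,0,0, 0,0,0,0, 0,0,0,0, 0,0,0,0]' -1 20
python3 go.py .527 .279 .059 1.936
```

```text
clock: 5.03
tcp_pos: [0.5244, 0.2847, 0.0566]
orientation: [-0.001, 0.571, 0.821, -0.002]
wrist_force: [-0.8, 0.5, -0.9]
finger_gap: 0.0428
grip_force: 0.0
clock: 5.45
tcp_pos: [0.5269, 0.2854, 0.0599]
orientation: [0.0, 0.571, 0.821, 0.001]
wrist_force: [0.4, 0.3, 1.3]
finger_gap: 0.0125
grip_force: 21.1
shift cm [-0.6  -0.21  0.09] turn -0.009 tcp [0.5269 0.2854 0.0599] yaw 1.927 gap 0.0125 F [0.4 0.3 1.3] grip 21.1 t 5.45
```

```bash

python3 -m inch '[-0.07,-1.22,0,-0.12, -0.07,-1.22,0,-0.12, -0.07,-1.22,0,-0.12, -0.07,-1.22,0,-0.12, -0.07,-1.22,0,-0.12]'
python3 -m inch '[-0.07,-1.22,0,-0.12, -0.07,-1.22,0,-0.12, -0.07,-1.22,0,-0.12, -0.07,-1.22,0,-0.12, -0.07,-1.22,0,-0.12]'
python3 -m inch '[0,0,0,0, 0,0,0,0, -0.06,-1,0,-0.1, 0,0,0,0, 0,0,0,0]'
python3 go.py .4617 .170 .059 3.295
```

```text
clock: 5.87
tcp_pos: [0.4792, 0.2481, 0.0599]
orientation: [0.001, 0.3, 0.954, 0.0]
wrist_force: [2.4, -1.8, -0.3]
finger_gap: 0.0121
grip_force: 20.9
clock: 6.28
tcp_pos: [0.461, 0.1908, 0.06]
orientation: [0.002, 0.005, 1.0, 0.0]
wrist_force: [3.8, -0.2, -1.7]
finger_gap: 0.0123
grip_force: 20.8
clock: 6.7
tcp_pos: [0.4612, 0.1815, 0.0598]
orientation: [0.001, -0.04, 0.999, 0.0]
wrist_force: [2.0, -1.0, 4.0]
finger_gap: 0.0119
grip_force: 21.3
shift cm [ 0.04 -1.15  0.08] turn -0.072 tcp [0.4612 0.1815 0.0598] yaw -3.061 gap 0.0119 F [ 2. -1.  4.] grip 21.3 t 6.7
```

```bash

python3 -m inch '[-0.02,-0.4,0,-0.04, 0,0,0,0, -0.02,-0.4,0,-0.03, 0,0,0,0, 0,0,0,0]'
python3 -m inch '[0,-0.3,0,0, 0,0,0,0, 0,0,0,0, 0,0,0,0, 0,0,0,0]'
python3 -m inch '[0,-0.3,0,0, 0,0,0,0, 0,0,0,0, 0,0,0,0, 0,0,0,0]'
python3 go.py .4617 .170 .059 3.295
```

```text
clock: 7.12
tcp_pos: [0.4621, 0.174, 0.0597]
orientation: [0.001, -0.076, 0.997, 0.0]
wrist_force: [1.6, -1.1, 5.3]
finger_gap: 0.0121
grip_force: 21.4
clock: 7.53
tcp_pos: [0.4623, 0.1725, 0.0598]
orientation: [0.001, -0.077, 0.997, 0.002]
wrist_force: [0.6, 4.8, 4.3]
finger_gap: 0.0127
grip_force: 21.4
clock: 7.95
tcp_pos: [0.4623, 0.1723, 0.0597]
orientation: [0.001, -0.078, 0.997, 0.004]
wrist_force: [-0.2, 13.9, 4.3]
finger_gap: 0.0124
grip_force: 21.7
shift cm [ 0.1  -0.22  0.07] turn 0.002 tcp [0.4623 0.1723 0.0597] yaw -2.986 gap 0.0124 F [-0.2 13.9  4.3] grip 21.7 t 7.95
```

```bash

python3 -m inch '[0,0.2,0,0, 0,0,0,0, 0,0,0,0, 0,0,-1.0,0, 0,0,-3.0,0]' 0
python3 -m inch '[0,0,-3.5,0, 0,0,-3.5,0, 0,0,-3,0, 0,0,0,0.121, 0,0,0,0.121]'
python3 -m inch '[0,0,0,0.121, 0,0,0,0.121, 0,0,0,0.121, 0,0,0,0.121, 0,0,0,0.121]' 1
python3 -m inch '[0,0,0,0.121, 0,0,0,0.121, 0,0,0,0.121, 0,0,0,0.121, 0,0,0,0.121]'
python3 -m inch '[0,0,0,0.121, 0,0,0,0, 0,0,0,0, 0,0,0,0, 0,0,0,0]'
python3 go.py .535 .078 .20 1.724
```

```text
clock: 8.37
tcp_pos: [0.458, 0.1685, 0.0959]
orientation: [-0.005, -0.077, 0.997, -0.001]
wrist_force: [0.0, 0.8, -0.1]
finger_gap: 0.0427
grip_force: 0.0
clock: 8.78
tcp_pos: [0.4634, 0.1694, 0.2022]
orientation: [0.002, 0.047, 0.999, 0.0]
wrist_force: [0.4, 0.3, -0.1]
finger_gap: 0.0426
grip_force: 0.0
clock: 9.2
tcp_pos: [0.4616, 0.169, 0.1996]
orientation: [-0.0, 0.343, 0.94, -0.0]
wrist_force: [1.4, 0.5, 0.6]
finger_gap: 0.0856
grip_force: 0.0
clock: 9.62
tcp_pos: [0.4616, 0.169, 0.1995]
orientation: [-0.0, 0.607, 0.795, -0.0]
wrist_force: [0.4, 0.1, 0.8]
finger_gap: 0.0855
grip_force: 0.0
clock: 10.03
tcp_pos: [0.4619, 0.1692, 0.1992]
orientation: [0.0, 0.65, 0.76, -0.0]
wrist_force: [-0.3, -0.3, -0.4]
finger_gap: 0.0853
grip_force: 0.0
shift cm [-10.14   5.82  -0.08] turn 0.001 tcp [0.4619 0.1692 0.1992] yaw 1.725 gap 0.0853 F [-0.3 -0.3 -0.4] grip 0.0 t 10.03
```

```bash

python3 -m inch '[-3.4,1.95,0,0, -3.4,1.95,0,0, -3.34,1.92,0,0, 0,0,0,0, 0,0,0,0]'
python3 go.py .535 .078 .20 1.724
python3 - <<'E'
from h import *
w=eyes.read_camera("wrist")[:,:,::-1]
np.save("w1.npy",w); cv2.imwrite("pics/w1.png",cv2.resize(w[20:330,60:460],(800,600)[:2] if 0 else (774,600),interpolation=cv2.INTER_CUBIC))
C=cam("top");t=eyes.read_camera("top")
E
```

```text
clock: 10.45
tcp_pos: [0.5358, 0.0764, 0.1986]
orientation: [-0.0, 0.652, 0.758, -0.0]
wrist_force: [0.5, 0.7, 0.3]
finger_gap: 0.0852
grip_force: 0.0
shift cm [ 0.17 -0.05 -0.14] turn -0.003 tcp [0.5358 0.0764 0.1986] yaw 1.721 gap 0.0852 F [0.5 0.7 0.3] grip 0.0 t 10.45
```

View pics/w1.png

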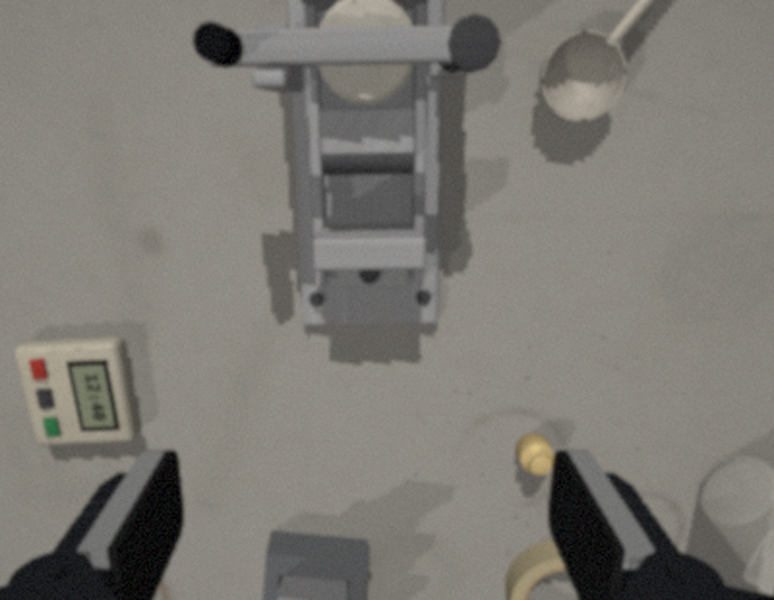

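```bash
python3 - <<'E'
from h import *
w=np.load("w1.npy");g=cv2.cvtColor(w,cv2.COLOR_BGR2GRAY).astype(float)
def col(a,b): return g[:,a:b].mean(1).astype(int)
p=col(232,246);q=col(256,270)
print("rows 80-195 L",list(enumerate(p))[80:195:1].__len__());print(p[80:195].tolist());print(q[80:195].tolist())
s=get_state();M=rot(s['orientation']);W=cam("wrist")
P=lambda x,y,z:plane(W,60+x/1.935,20+y/1.935,z)
T=lambda x,y,z:(M.T@(P(x,y,z)-s['tcp_pos'])).round(4)[:2]
print(M[:,0].round(4),s['tcp_pos'])
for n,x,y,z in [("endL",305,325,.008),("endR",437,325,.008),("barL",260,48,.082),("barR",445,45,.082),("hinge",474,43,.09),("jar",367,50,.071),("stop268",370,268,.056),("stop232",370,232,.056),("stop230",370,230,.008),("nose172",370,172,.053),("nose155",370,155,.059)]: print(n,T(x,y,z),P(x,y,z).round(4))
for z in (.008,.056): print([ (z,round(T(370,(v-20)*1.935,z)[0],4)) for v in (130,140,150,160)])
E
```

```text
rows 80-195 L 115
[103, 102, 102, 103, 102, 103, 101, 103, 103, 102, 103, 108, 117, 130, 137, 141, 141, 139, 129, 106, 86, 75, 72, 67, 62, 57, 52, 46, 46, 53, 72, 87, 92, 94, 92, 92, 91, 91, 90, 91, 91, 92, 89, 87, 87, 87, 87, 87, 87, 88, 87, 88, 87, 87, 86, 83, 78, 78, 88, 107, 122, 128, 132, 141, 152, 151, 146, 143, 142, 141, 141, 142, 142, 143, 144, 143, 142, 138, 125, 110, 100, 99, 99, 100, 103, 103, 103, 101, 100, 101, 101, 102, 102, 102, 101, 102, 102, 102, 101, 102, 101, 102, 103, 101, 102, 102, 101, 99, 95, 95, 97, 96, 95, 96, 97]
[105, 105, 105, 105, 105, 105, 105, 105, 105, 107, 111, 117, 127, 138, 143, 145, 144, 140, 125, 97, 78, 73, 70, 67, 64, 58, 53, 48, 49, 62, 80, 91, 93, 90, 89, 88, 89, 88, 87, 89, 88, 88, 87, 88, 87, 89, 87, 87, 88, 87, 86, 88, 87, 87, 84, 79, 76, 79, 97, 116, 126, 128, 136, 146, 153, 150, 146, 143, 142, 142, 143, 143, 142, 143, 144, 143, 142, 133, 117, 102, 98, 99, 99, 101, 102, 103, 103, 100, 99, 99, 102, 101, 101, 101, 101, 102, 100, 102, 101, 101, 101, 101, 101, 101, 102, 100, 99, 98, 97, 96, 95, 96, 97, 96, 96]
[-1.526e-01  9.883e-01  4.000e-04] [0.53430496 0.07812478 0.19880868]
endL [-0.0377 -0.0363] [0.5039 0.0354 0.008 ]
endR [-0.0376  0.0416] [0.5809 0.0474 0.008 ]
barL [ 0.1069 -0.044 ] [0.4744 0.1771 0.082 ]
barR [0.1081 0.0318] [0.5491 0.1898 0.082 ]
hinge [0.1081 0.0424] [0.5596 0.1914 0.09  ]
jar [ 1.07e-01 -1.00e-04] [0.5177 0.1839 0.071 ]
stop268 [0.0083 0.0016] [0.5344 0.0867 0.056 ]
stop232 [0.0263 0.0015] [0.5316 0.1044 0.056 ]
stop230 [0.0187 0.0019] [0.5331 0.097  0.008 ]
nose172 [0.0547 0.0015] [0.5272 0.1324 0.053 ]
nose155 [0.0629 0.0014] [0.5259 0.1406 0.059 ]
[(0.008, np.float64(0.0283)), (0.008, np.float64(0.0175)), (0.008, np.float64(0.0064)), (0.008, np.float64(-0.0049))]
[(0.056, np.float64(0.0357)), (0.056, np.float64(0.0262)), (0.056, np.float64(0.0167)), (0.056, np.float64(0.0069))]
```

The wrist picture shows the keeper bar shut across the jar and seated in the catch post, at crop y≈45. The end stop is at crop y 232–268 and the nose tip at y≈172. The gap comes out at 28–34 mm, so two plates suit every reading. I'll take one settled frame for the cradle's midline, then go to the rack.

```bash
cat > prof.py <<'E'
from h import *
def edges(a,lo,hi,n=8,mind=4):
    a=cv2.GaussianBlur(a.reshape(1,-1),(0,0),1.0)[0];d=np.gradient(a);out=[]
    for i in range(lo+1,hi-1):
        if abs(d[i])>mind and abs(d[i])>=abs(d[i-1]) and abs(d[i])>abs(d[i+1]):
            k=(abs(d[i+1])-abs(d[i-1]))/(2*(2*abs(d[i])-abs(d[i+1])-abs(d[i-1]))+1e-9); out.append((round(i+k,1),int(d[i])))
    return out
E
python3 - <<'E'
from prof import *
s=get_state();M=rot(s['orientation']);W=cam("wrist");w=eyes.read_camera("wrist");g=cv2.cvtColor(w,cv2.COLOR_RGB2GRAY).astype(np.float32)
print(s['tcp_pos'],s['qvel'].round(3).max())
v=edges(g[:,232:270].mean(1),20,200);print("V",v)
for r in ((118,130),(148,155),(165,172),(180,184),(62,70)): print("H",r,edges(g[r[0]:r[1]].mean(0),170,330))
print([(round(v,1),[ (M.T@(plane(W,250,v,z)-s['tcp_pos']))[0].round(4) for z in (.008,.026,.053,.056,.082)]) for v,_ in v])
for u in (216,226,275,288): print(u,[(M.T@(plane(W,u,124,z)-s['tcp_pos']))[1].round(4) for z in (.008,.026,.056)],[(M.T@(plane(W,u,151,z)-s['tcp_pos']))[1].round(4) for z in (.008,.026,.056)])
E
python3 go.py .535 -.195 .16 1.595
```

```text
[0.53430496 0.07812478 0.19880868] 0.021
V [(np.float32(20.6), 11), (np.float32(53.2), -8), (np.float32(56.8), 5), (np.float32(74.0), -5), (np.float32(79.2), 4), (np.float32(94.3), 8), (np.float32(101.3), -17), (np.float32(107.4), -4), (np.float32(112.0), 13), (np.float32(140.5), 12), (np.float32(144.6), 7), (np.float32(160.5), -13)]
H (118, 130) [(np.float32(210.1), -11), (np.float32(226.6), -6), (np.float32(230.0), 8), (np.float32(233.3), -6), (np.float32(276.0), 4), (np.float32(281.0), 9), (np.float32(287.2), -12), (np.float32(301.4), 11)]
H (148, 155) [(np.float32(196.8), -12), (np.float32(223.3), 9), (np.float32(280.2), -12), (np.float32(287.5), -4), (np.float32(304.5), 11)]
H (165, 172) [(np.float32(199.2), -10), (np.float32(211.6), 7), (np.float32(214.8), -5), (np.float32(217.7), 4), (np.float32(226.3), -7), (np.float32(247.9), -6), (np.float32(255.8), 6), (np.float32(280.1), 9), (np.float32(285.7), -5)]
H (180, 184) [(np.float32(200.9), -11), (np.float32(212.5), 12), (np.float32(223.9), -7), (np.float32(278.7), 8), (np.float32(285.5), -6), (np.float32(289.4), 4)]
H (62, 70) [
[... 1575 characters left out ...]
, np.float64(0.0056), np.float64(0.0064), np.float64(0.0128)])]
216 [np.float64(-0.036), np.float64(-0.0342), np.float64(-0.0313)] [np.float64(-0.0369), np.float64(-0.0351), np.float64(-0.032)]
226 [np.float64(-0.0252), np.float64(-0.024), np.float64(-0.022)] [np.float64(-0.0259), np.float64(-0.0246), np.float64(-0.0225)]
275 [np.float64(0.0273), np.float64(0.0259), np.float64(0.0236)] [np.float64(0.0281), np.float64(0.0267), np.float64(0.0243)]
288 [np.float64(0.0413), np.float64(0.0392), np.float64(0.0357)] [np.float64(0.0424), np.float64(0.0403), np.float64(0.0367)]
shift cm [-27.05  -4.11   3.89] turn 0.13 tcp [0.5341 0.0786 0.1989] yaw 1.725 gap 0.0855 F [-0.4 -0.5 -1.1] grip 0.0 t 10.6
```

```bash

python3 -m inch '[-3.6,-0.55,0,0, -3.6,-0.55,0,0, -3.6,-0.55,0,0, -3.6,-0.55,0,0, -3.6,-0.55,0,0]'
python3 -m inch '[-3.6,-0.55,0,0, -3.6,-0.55,0,0, -3.6,-0.55,0,0, 0,0,0,0.12, 0,0,0,0]'
python3 -m inch '[0,0,0,0, 0,0,0,0, 0,0,0,0, 0,0,0,0, 0,0,0,0]'
python3 - <<'E'
from h import *
s=get_state();M=rot(s['orientation']);W=cam("wrist");w=eyes.read_camera("wrist")[:,:,::-1]
np.save("w2.npy",w); np.savez("w2s.npz",M=M,p=s['tcp_pos'],f=W[0],cx=W[1],cy=W[2],cp=W[3],R=W[4])
print(s['tcp_pos'],W[3])
cv2.imwrite("pics/w2.png",cv2.resize(w[40:300,110:390],None,fx=2.3,fy=2.3,interpolation=cv2.INTER_CUBIC))
E
python3 go.py .535 -.195 .16 1.595
```

```text
clock: 11.02
tcp_pos: [0.5346, -0.1039, 0.1996]
orientation: [0.0, 0.65, 0.76, 0.0]
wrist_force: [0.3, 0.5, 0.1]
finger_gap: 0.0854
grip_force: 0.0
clock: 11.43
tcp_pos: [0.5349, -0.2139, 0.199]
orientation: [-0.0, 0.697, 0.717, 0.0]
wrist_force: [-0.1, 1.0, -0.3]
finger_gap: 0.0852
grip_force: 0.0
clock: 11.85
tcp_pos: [0.5355, -0.2122, 0.1993]
orientation: [0.0, 0.694, 0.72, -0.0]
wrist_force: [-0.3, 0.0, 1.0]
finger_gap: 0.0854
grip_force: 0.0
[ 0.53545173 -0.2122441   0.19929931] [ 0.5317565  -0.12924526  0.36848676]
shift cm [1.74 0.02 3.93] turn 0.011 tcp [ 0.5355 -0.2124  0.1993] yaw 1.606 gap 0.0854 F [-0.4  0.1 -0.2] grip 0.0 t 11.9
```

View pics/w2.png

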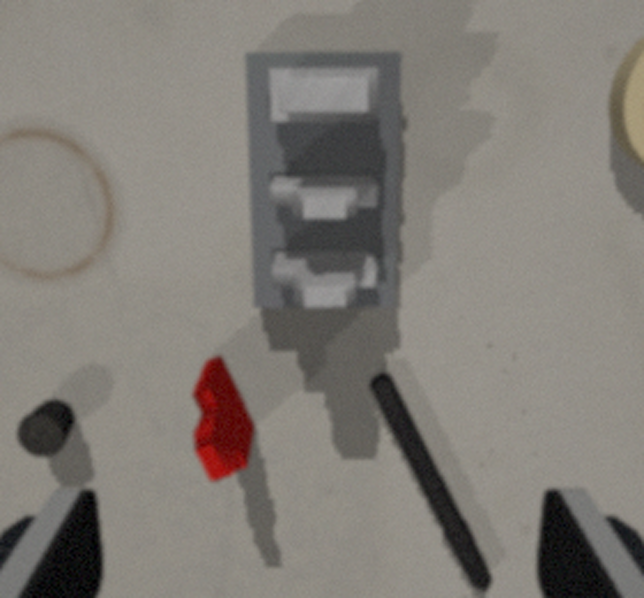

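```bash
python3 - <<'E'
from prof import *
D=np.load("w2s.npz");W=(float(D['f']),float(D['cx']),float(D['cy']),D['cp'],D['R']);M=D['M'];p=D['p']
g=cv2.cvtColor(np.load("w2.npy"),cv2.COLOR_BGR2GRAY).astype(np.float32)
print("V tabs",edges(g[:,246:258].mean(1),55,190));print("V rackL",edges(g[:,220:226].mean(1),50,190))
for r in ((125,134),(166,171),(74,90),(98,112)): print("H",r,edges(g[r[0]:r[1]].mean(0),200,300))
T=lambda x,y,z:((M.T@(plane(W,110+x/2.3,40+y/2.3,z)-p))*1000).round(1)[:2]
for n,x,y,z in [("rTL",247,53,.024),("rTR",401,53,.024),("rBL",255,305,.024),("rBR",399,305,.024),("p1",328,306,.086),("p1L",304,290,.086),("p1R",353,290,.086),("p2",328,218,.086),("p2L",303,205,.086),("p2R",354,205,.086),("w",322,120,.084),("wL",270,118,.084),("wR",372,118,.084),("wTL",270,70,.084)]: print(n,T(x,y,z),plane(W,110+x/2.3,40+y/2.3,z).round(4))
E
```

```text
V tabs [(np.float32(62.1), -9), (np.float32(69.1), 11), (np.float32(72.6), 5), (np.float32(88.3), -14), (np.float32(92.5), -5), (np.float32(116.1), 4), (np.float32(121.0), 14), (np.float32(134.8), -22), (np.float32(148.9), 4), (np.float32(158.5), 13), (np.float32(163.9), 4), (np.float32(173.1), -17)]
V rackL [(np.float32(62.2), -9)]
H (125, 134) [(np.float32(218.4), -11), (np.float32(241.2), 12), (np.float32(260.2), -10), (np.float32(263.7), -6), (np.float32(273.0), -6), (np.float32(276.8), 5), (np.float32(284.7), 11)]
H (166, 171) [(np.float32(219.9), -11), (np.float32(232.0), -7), (np.float32(241.4), 13), (np.float32(260.1), -11), (np.float32(263.7), -8), (np.float32(274.3), 7), (np.float32(283.6), 12)]
H (74, 90) [(np.float32(216.9), -12), (np.float32(227.2), 13), (np.float32(269.5), -10), (np.float32(284.0), 9)]
H (98, 112) [(np.float32(217.7), -12), (np.float32(232.1), -5), (np.float32(276.8), 5), (np.float32(285.4), 11)]
rTL [ 95.3 -31.4] [ 0.5007 -0.1181  0.024 ]
rTR [95.4 33.6] [ 0.5657 -0.1158  0.024 ]
rBL [-15.2 -30.9] [ 0.5052 -0.2285  0.024 ]
rBR [-15.1  36.5] [ 0.5725 -0.2261  0.024 ]
p1 [2.1 2.6] [ 0.538 -0.21   0.086]
p1L [ 8.5 -6.6] [ 0.5286 -0.204   0.086 ]
p1R [ 8.5 12.1] [ 0.5472 -0.2033  0.086 ]
p2 [36.   2.4] [ 0.5366 -0.1762  0.086 ]
p2L [40.8 -6.8] [ 0.5272 -0.1718  0.086 ]
p2R [40.8 12. ] [ 0.546  -0.1711  0.086 ]
w [70.7  0.1] [ 0.5331 -0.1416  0.084 ]
wL [ 71.4 -18.5] [ 0.5145 -0.1415  0.084 ]
wR [71.5 18. ] [ 0.5509 -0.1402  0.084 ]
wTL [ 87.6 -18.1] [ 0.5142 -0.1254  0.084 ]
```

Red decoy at crop (222,420), pen at (430,480), stopper at (45,430). The wedge is at (322,95), plate_2 at (328,200) and plate_1 at (328,290), all grey in the rack with 34 mm spacing, as described. I'll grasp plate_1 across its tab's width.

```bash

python3 -m inch '[0.6,0.27,0,0, 0,0,3.5,0, 0,0,3.5,0, 0,0,3.5,0, 0,0,3.0,0]' 0
python3 -m inch '[0,0,1.5,0, 0,0,0.5,0, 0,0,0.5,0, 0,0,0,0, 0,0,0,0]'
python3 go.py .538 -.206 .034 1.606
```

```text
clock: 12.32
tcp_pos: [0.5375, -0.2063, 0.0622]
orientation: [-0.0, 0.695, 0.719, -0.0]
wrist_force: [-0.7, 0.3, -0.3]
finger_gap: 0.0428
grip_force: 0.0
clock: 12.73
tcp_pos: [0.5388, -0.2076, 0.0403]
orientation: [0.001, 0.695, 0.719, 0.0]
wrist_force: [-1.1, -0.6, -0.0]
finger_gap: 0.0428
grip_force: 0.0
shift cm [ 0.16 -0.08  0.63] turn -0.002 tcp [ 0.5388 -0.2076  0.0403] yaw 1.604 gap 0.0428 F [-1.1 -0.6 -0. ] grip 0.0 t 12.73
```

```bash

python3 -m inch '[0.1,-0.05,0.5,0, 0,0,0,0, 0,0,0,0, 0,0,0,0, 0,0,0,0]'
python3 -m inch '[0,0,0,0, 0,0,0,0, 0,0,0,0, 0,0,0,0, 0,0,0,0]' -1 40
python3 go.py .538 -.206 .034 1.606
```

```text
clock: 13.15
tcp_pos: [0.5375, -0.2064, 0.0345]
orientation: [0.0, 0.695, 0.719, 0.0]
wrist_force: [-0.3, -0.3, 0.1]
finger_gap: 0.0427
grip_force: 0.0
clock: 13.57
tcp_pos: [0.5374, -0.2064, 0.0344]
orientation: [0.0, 0.695, 0.719, -0.0]
wrist_force: [-0.1, 0.5, 3.2]
finger_gap: 0.0226
grip_force: 39.4
shift cm [0.04 0.06 0.04] turn -0.002 tcp [ 0.5374 -0.2064  0.0344] yaw 1.604 gap 0.0226 F [-0.1  0.5  3.2] grip 39.4 t 13.57
```

```bash

python3 -m inch '[0,0,-1.0,0, 0,0,-2.5,0, 0,0,-3.5,0, 0,0,-3.5,0, 0,0,-2.0,0]'
python3 -m inch '[3.5,0,0,0, 3.5,0,0,0, 3.5,0,0,0, 3.5,0,0,0, 3.5,0,0,0]'
python3 -m inch '[3.5,0,0,-0.06, 3.5,0,0,-0.06, 3.5,0,0,0, 0,0,0,0, 0,0,0,0]'
python3 -m inch '[0,0,0,0, 0,0,0,0, 0,0,0,0, 0,0,0,0, 0,0,0,0]'
python3 go.py .5305 .1145 .15 1.724
```

```text
clock: 13.98
tcp_pos: [0.5383, -0.2067, 0.1634]
orientation: [0.002, 0.695, 0.719, 0.001]
wrist_force: [0.4, -0.7, 0.4]
finger_gap: 0.0228
grip_force: 40.0
clock: 14.4
tcp_pos: [0.531, -0.0299, 0.1596]
orientation: [0.0, 0.696, 0.718, 0.0]
wrist_force: [0.1, -0.4, -0.7]
finger_gap: 0.0227
grip_force: 40.0
clock: 14.82
tcp_pos: [0.5212, 0.0749, 0.1594]
orientation: [0.0, 0.65, 0.76, -0.0]
wrist_force: [0.8, -0.1, 0.3]
finger_gap: 0.023
grip_force: 40.0
clock: 15.23
tcp_pos: [0.5219, 0.0721, 0.159]
orientation: [0.0, 0.652, 0.759, -0.0]
wrist_force: [-0.1, -0.8, -1.7]
finger_gap: 0.0229
grip_force: 40.0
shift cm [4.06 1.49 0.9 ] turn -0.002 tcp [0.5219 0.0721 0.159 ] yaw 1.722 gap 0.0229 F [-0.1 -0.8 -1.7] grip 40.0 t 15.23
```

```bash

python3 -m inch '[2.0,0.75,0,0, 2.06,0.74,0,0, 0,0,0,0, 0,0,3.0,0, 0,0,2.5,0]'
python3 -m inch '[0,0,0,0, 0,0,0,0, 0,0,0,0, 0,0,0,0, 0,0,0,0]'
python3 go.py .5305 .1145 .05 1.724
python3 - <<'E'
from h import *
s=get_state();M=rot(s['orientation']);W=cam("wrist")
w=eyes.read_camera("wrist")[:,:,::-1];np.save("w3.npy",w)
cv2.imwrite("pics/w3.png",cv2.resize(w[60:300,150:350],None,fx=2.5,fy=2.5,interpolation=cv2.INTER_CUBIC))
for X in (-.01,0,.0,.01): print(X,proj(W,s['tcp_pos']+M@[X,0,.0264]))
E
```

```text
clock: 15.65
tcp_pos: [0.5318, 0.1153, 0.1045]
orientation: [0.001, 0.651, 0.759, 0.001]
wrist_force: [0.5, -0.7, -1.4]
finger_gap: 0.0227
grip_force: 40.1
clock: 16.07
tcp_pos: [0.5316, 0.1153, 0.1058]
orientation: [0.001, 0.651, 0.759, 0.001]
wrist_force: [0.6, -0.4, -0.8]
finger_gap: 0.0225
grip_force: 40.0
shift cm [-0.06 -0.14  5.57] turn -0.001 tcp [0.5316 0.1153 0.1058] yaw 1.723 gap 0.0225 F [ 0.6 -0.4 -0.8] grip 40.0 t 16.07
-0.01 [249.79137507 228.30800726]
0 [249.82183343 214.04628036]
0.0 [249.82183343 214.04628036]
0.01 [249.85322259 199.34871895]
```

View pics/w3.png

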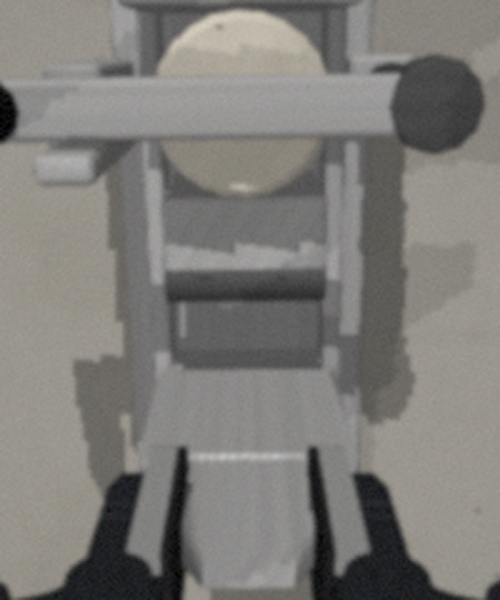

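The plate is held square above the gap. Its foot is at crop y≈368, between the nose (y≈298) and the hidden stop, and about 1 mm off the midline. I'll correct that and lower it.

```bash

python3 -m inch '[-0.05,-0.13,1.5,0, 0,0,1.5,0, 0,0,0.6,0, 0,0,0,0, 0,0,0,0]'
python3 go.py .5305 .1145 .036 1.724
python3 -m inch '[0,0,0.8,0, 0,0,0.8,0, 0,0,0.8,0, 0,0,0.4,0, 0,0,0,0]'
python3 go.py .5305 .1145 .036 1.724
```

```text
clock: 16.53
tcp_pos: [0.5292, 0.1148, 0.0684]
orientation: [0.0, 0.651, 0.759, -0.0]
wrist_force: [0.9, -0.1, -0.9]
finger_gap: 0.0227
grip_force: 40.0
shift cm [-0.05  0.13  3.24] turn -0.0 tcp [0.5292 0.1148 0.0684] yaw 1.724 gap 0.0227 F [ 0.9 -0.1 -0.9] grip 40.0 t 16.53
clock: 16.95
tcp_pos: [0.5294, 0.1148, 0.0391]
orientation: [0.0, 0.651, 0.759, 0.0]
wrist_force: [1.9, 1.1, -1.4]
finger_gap: 0.0228
grip_force: 39.9
shift cm [-0.05  0.11  0.31] turn -0.0 tcp [0.5294 0.1148 0.0391] yaw 1.724 gap 0.0228 F [ 1.9  1.1 -1.4] grip 39.9 t 16.95
```

```bash

python3 -m inch '[-0.3,0.05,0.1,0, 0,0,0,0, 0,0,0,0, -0.2,0,0,0, 0,0,0,0]'
python3 -m inch '[-0.15,0,0,0, 0,0,0,0, 0,0,0,0, 0,0,0,0, 0,0,0,0]'
python3 -m inch '[-0.15,0,0,0, 0,0,0,0, 0,0,0,0, 0,0,0,0, 0,0,0,0]'
python3 go.py .5305 .1145 .036 1.724
```

```text
clock: 17.37
tcp_pos: [0.5304, 0.1097, 0.0393]
orientation: [0.0, 0.651, 0.759, -0.0]
wrist_force: [-0.0, -0.1, -0.1]
finger_gap: 0.023
grip_force: 40.0
clock: 17.78
tcp_pos: [0.5306, 0.1084, 0.0391]
orientation: [0.0, 0.651, 0.759, -0.0]
wrist_force: [0.0, 0.4, 0.6]
finger_gap: 0.0229
grip_force: 40.1
clock: 18.2
tcp_pos: [0.5309, 0.1069, 0.0391]
orientation: [0.0, 0.651, 0.759, -0.0]
wrist_force: [1.2, 0.0, -0.1]
finger_gap: 0.0224
grip_force: 40.0
shift cm [0.76 0.08 0.31] turn -0.0 tcp [0.5309 0.1069 0.0391] yaw 1.724 gap 0.0224 F [ 1.2  0.  -0.1] grip 40.0 t 18.2
```

```bash

python3 -m inch '[-0.15,0,0,0, 0,0,0,0, 0,0,0,0, -0.15,0,0,0, 0,0,0,0]'
python3 -m inch '[-0.15,0,0,0, 0,0,0,0, 0,0,0,0, 0,0,0,0, 0,0,0,0]'
python3 -m inch '[-0.15,0,0,0, 0,0,0,0, 0,0,0,0, 0,0,0,0, 0,0,0,0]'
python3 -m inch '[-0.15,0,0,0, 0,0,0,0, 0,0,0,0, 0,0,0,0, 0,0,0,0]'
```

```text
clock: 18.62
tcp_pos: [0.5314, 0.1038, 0.0391]
orientation: [0.0, 0.651, 0.759, 0.0]
wrist_force: [0.8, 1.1, 0.5]
finger_gap: 0.0227
grip_force: 40.0
clock: 19.03
tcp_pos: [0.5315, 0.1027, 0.0391]
orientation: [-0.0, 0.651, 0.759, 0.0]
wrist_force: [0.3, 1.2, -0.0]
finger_gap: 0.0229
grip_force: 40.0
clock: 19.45
tcp_pos: [0.5316, 0.1023, 0.0391]
orientation: [-0.001, 0.651, 0.759, 0.001]
wrist_force: [0.3, 6.1, -0.4]
finger_gap: 0.0229
grip_force: 40.1
clock: 19.87
tcp_pos: [0.5316, 0.1021, 0.0392]
orientation: [-0.002, 0.65, 0.76, 0.002]
wrist_force: [0.3, 9.6, -0.0]
finger_gap: 0.0227
grip_force: 40.1
```

```bash

python3 -m inch '[0.2,0,0.25,0, 0,0,0,0, 0,0,0.15,0, 0,0,0,0, 0,0,0,0]'
python3 -m inch '[0,0,0.15,0, 0,0,0,0, 0,0,0,0, 0,0,0,0, 0,0,0,0]'
python3 go.py .5316 .1025 .0344 1.724
```

```text
clock: 20.28
tcp_pos: [0.5315, 0.1025, 0.0351]
orientation: [-0.001, 0.651, 0.759, 0.001]
wrist_force: [0.9, 6.2, -0.2]
finger_gap: 0.0229
grip_force: 40.1
clock: 20.7
tcp_pos: [0.5316, 0.1025, 0.0344]
orientation: [-0.001, 0.651, 0.759, 0.001]
wrist_force: [-1.1, 6.4, 4.9]
finger_gap: 0.0224
grip_force: 40.6
shift cm [ 0. -0. -0.] turn 0.001 tcp [0.5316 0.1025 0.0344] yaw 1.725 gap 0.0224 F [-1.1  6.4  4.9] grip 40.6 t 20.7
```

```bash

python3 -m inch '[0,0,-0.05,0, 0,0,0,0, 0,0,0,0, 0,0,0,0, 0,0,0,0]' 0
python3 -m inch '[0,0,-1,0, 0,0,-3,0, 0,0,-3.5,0, 0,0,-3.5,0, 0,0,-2,0]'
python3 -m inch '[-3.6,-0.45,0,0, -3.6,-0.45,0,0, -3.6,-0.45,0,0, -3.6,-0.45,0,0, -3.6,-0.45,0,0]'
python3 -m inch '[-3.0,-0.45,0,0.06, -3.0,-0.4,0,0.058, 0,0,0,0, 0,0,0,0, 0,0,0,0]'
python3 go.py .537 -.1655 .034 1.606
```

```text
clock: 21.12
tcp_pos: [0.5314, 0.1011, 0.0339]
orientation: [-0.0, 0.651, 0.759, -0.0]
wrist_force: [-0.1, 0.5, 0.4]
finger_gap: 0.0424
grip_force: 0.0
clock: 21.53
tcp_pos: [0.533, 0.1014, 0.1687]
orientation: [0.002, 0.651, 0.759, 0.001]
wrist_force: [1.0, 0.1, -0.1]
finger_gap: 0.0426
grip_force: 0.0
clock: 21.95
tcp_pos: [0.5367, -0.0814, 0.1651]
orientation: [0.001, 0.651, 0.759, 0.0]
wrist_force: [-0.0, -0.3, 0.1]
finger_gap: 0.0427
grip_force: 0.0
clock: 22.37
tcp_pos: [0.5355, -0.1402, 0.1644]
orientation: [-0.0, 0.695, 0.719, 0.0]
wrist_force: [-0.2, 0.4, -0.5]
finger_gap: 0.0427
grip_force: 0.0
shift cm [-2.54  0.06 13.04] turn -0.0 tcp [ 0.5355 -0.1402  0.1644] yaw 1.606 gap 0.0427 F [-0.2  0.4 -0.5] grip 0.0 t 22.37
```

```bash

python3 -m inch '[-2.6,0.05,0,0, 0,0,3.5,0, 0,0,3.5,0, 0,0,3.0,0, 0,0,2.0,0]'
python3 -m inch '[0,0,0.5,0, 0,0,0,0, 0,0,0,0, 0,0,0,0, 0,0,0,0]'
python3 go.py .5365 -.166 .034 1.606
```

```text
clock: 22.78
tcp_pos: [0.5356, -0.164, 0.0415]
orientation: [-0.002, 0.694, 0.72, -0.0]
wrist_force: [-1.2, -0.7, -0.9]
finger_gap: 0.0427
grip_force: 0.0
clock: 23.2
tcp_pos: [0.5387, -0.1667, 0.0411]
orientation: [0.002, 0.694, 0.72, 0.001]
wrist_force: [-0.2, 0.0, -0.2]
finger_gap: 0.0429
grip_force: 0.0
shift cm [ 0.08 -0.22  0.71] turn 0.0 tcp [ 0.5387 -0.1667  0.0411] yaw 1.606 gap 0.0429 F [-0.2  0.  -0.2] grip 0.0 t 23.2
```

```bash

python3 -m inch '[0.05,-0.2,0.68,0, 0,0,0,0, 0,0,0,0, 0,0,0,0, 0,0,0,0]'
python3 go.py .5365 -.166 .034 1.606
python3 -m inch '[0,0,0,0, 0,0,0,0, 0,0,0,0, 0,0,0,0, 0,0,0,0]' -1 40
python3 go.py .5365 -.166 .034 1.606
```

```text
clock: 23.62
tcp_pos: [0.5352, -0.166, 0.0324]
orientation: [0.0, 0.695, 0.719, 0.0]
wrist_force: [-0.4, 0.3, -0.3]
finger_gap: 0.0425
grip_force: 0.0
shift cm [-0.    0.13 -0.16] turn -0.0 tcp [ 0.5352 -0.166   0.0324] yaw 1.606 gap 0.0425 F [-0.4  0.3 -0.3] grip 0.0 t 23.62
clock: 24.03
tcp_pos: [0.5354, -0.1661, 0.0325]
orientation: [0.0, 0.695, 0.719, 0.0]
wrist_force: [-0.4, 0.1, 1.6]
finger_gap: 0.0228
grip_force: 39.7
shift cm [ 0.    0.11 -0.15] turn -0.0 tcp [ 0.5354 -0.1661  0.0325] yaw 1.606 gap 0.0228 F [-0.4  0.1  1.6] grip 39.7 t 24.03
```

```bash

python3 -m inch '[0,0,-1.0,0, 0,0,-2.5,0, 0,0,-3.5,0, 0,0,-3.5,0, 0,0,-2.0,0]'
python3 -m inch '[3.5,0,0,0, 3.5,0,0,0, 3.5,0,0,0, 3.5,0,0,0, 3.5,0,0,0]'
python3 -m inch '[3.5,0,0,-0.06, 3.5,0.3,0,-0.058, 3.0,1.3,0,0, 0,0,0,0, 0,0,0,0]'
python3 -m inch '[0,0,0,0, 0,0,0,0, 0,0,0,0, 0,0,0,0, 0,0,0,0]'
python3 go.py .5288 .1205 .09 1.724
```

```text
clock: 24.45
tcp_pos: [0.5361, -0.1664, 0.1617]
orientation: [0.002, 0.695, 0.719, 0.001]
wrist_force: [0.8, -0.6, -0.2]
finger_gap: 0.0227
grip_force: 40.0
clock: 24.87
tcp_pos: [0.5285, 0.0104, 0.1579]
orientation: [0.0, 0.695, 0.719, 0.0]
wrist_force: [0.3, 0.7, -1.0]
finger_gap: 0.0226
grip_force: 40.0
clock: 25.28
tcp_pos: [0.5355, 0.1123, 0.1576]
orientation: [0.0, 0.65, 0.76, -0.0]
wrist_force: [0.8, -0.3, -1.2]
finger_gap: 0.0227
grip_force: 40.0
clock: 25.7
tcp_pos: [0.5357, 0.1098, 0.1573]
orientation: [0.0, 0.652, 0.759, -0.0]
wrist_force: [-0.4, 0.2, -0.8]
finger_gap: 0.0228
grip_force: 40.0
shift cm [ 1.17 -0.52  6.73] turn -0.002 tcp [0.5357 0.1098 0.1573] yaw 1.722 gap 0.0228 F [-0.4  0.2 -0.8] grip 40.0 t 25.7
```

```bash

python3 -m inch '[1.17,-0.52,0,0, 0,0,2.0,0, 0,0,2.0,0, 0,0,0,0, 0,0,0,0]'
python3 go.py .5288 .1205 .06 1.724
python3 -m inch '[0,0,1.0,0, 0,0,1.0,0, 0,0,1.0,0, 0,0,0,0, 0,0,0,0]'
python3 go.py .5288 .1205 .06 1.724
```

```text
clock: 26.12
tcp_pos: [0.5273, 0.1217, 0.1166]
orientation: [-0.001, 0.651, 0.759, -0.001]
wrist_force: [-0.5, -0.2, -1.0]
finger_gap: 0.0229
grip_force: 40.0
shift cm [-0.14  0.15  5.66] turn -0.0 tcp [0.5273 0.1217 0.1166] yaw 1.724 gap 0.0229 F [-0.5 -0.2 -1. ] grip 40.0 t 26.12
clock: 26.53
tcp_pos: [0.5281, 0.1214, 0.0864]
orientation: [-0.001, 0.651, 0.759, -0.001]
wrist_force: [0.5, -0.1, -0.5]
finger_gap: 0.0227
grip_force: 40.0
shift cm [-0.1   0.06  2.64] turn -0.0 tcp [0.5281 0.1214 0.0864] yaw 1.724 gap 0.0227 F [ 0.5 -0.1 -0.5] grip 40.0 t 26.53
```

```bash

python3 -m inch '[-0.1,0.06,0.9,0, 0,0,0.9,0, 0,0,0.9,0, 0,0,0,0, 0,0,0,0]'
python3 -m inch '[0,0,0.7,0, 0,0,0.7,0, 0,0,0.6,0, 0,0,0,0, 0,0,0,0]'
python3 go.py .5288 .1205 .0325 1.724
```

```text
clock: 26.95
tcp_pos: [0.5287, 0.1205, 0.0593]
orientation: [-0.001, 0.651, 0.759, -0.001]
wrist_force: [0.5, -0.4, -1.1]
finger_gap: 0.0228
grip_force: 40.0
clock: 27.37
tcp_pos: [0.529, 0.1206, 0.0397]
orientation: [-0.0, 0.651, 0.759, -0.0]
wrist_force: [-0.1, -1.3, 0.4]
finger_gap: 0.0226
grip_force: 40.0
shift cm [-0.   -0.02  0.72] turn -0.0 tcp [0.529  0.1206 0.0397] yaw 1.724 gap 0.0226 F [-0.1 -1.3  0.4] grip 40.0 t 27.37
```

Now push it back against plate_1, in small steps.

```bash

python3 -m inch '[-0.2,0,0.3,0, 0,0,0,0, 0,0,0,0, 0,0,0,0, 0,0,0,0]'
python3 -m inch '[-0.15,0,0,0, 0,0,0,0, 0,0,0,0, 0,0,0,0, 0,0,0,0]'
python3 -m inch '[-0.15,0,0,0, 0,0,0,0, 0,0,0,0, 0,0,0,0, 0,0,0,0]'
python3 -m inch '[-0.15,0,0,0, 0,0,0,0, 0,0,0,0, 0,0,0,0, 0,0,0,0]'
```

```text
clock: 27.78
tcp_pos: [0.5301, 0.1186, 0.0375]
orientation: [0.0, 0.651, 0.759, 0.0]
wrist_force: [-0.6, -0.1, -0.5]
finger_gap: 0.0228
grip_force: 40.0
clock: 28.2
tcp_pos: [0.5302, 0.1172, 0.0373]
orientation: [0.0, 0.651, 0.759, 0.0]
wrist_force: [-0.3, 0.5, -0.1]
finger_gap: 0.0228
grip_force: 40.0
clock: 28.62
tcp_pos: [0.5302, 0.1169, 0.0374]
orientation: [-0.001, 0.651, 0.759, 0.001]
wrist_force: [-0.8, 4.6, 1.0]
finger_gap: 0.0231
grip_force: 40.2
clock: 29.03
tcp_pos: [0.5302, 0.1167, 0.0375]
orientation: [-0.002, 0.65, 0.76, 0.002]
wrist_force: [-1.6, 9.3, 1.1]
finger_gap: 0.023
grip_force: 40.7
```

```bash

python3 -m inch '[0.2,0,0.3,0, 0,0,0,0, 0,0,0.15,0, 0,0,0,0, 0,0,0,0]'
python3 -m inch '[0,0,0.15,0, 0,0,0,0, 0,0,0,0, 0,0,0,0, 0,0,0,0]'
python3 go.py .5302 .117 .0325 1.724
```

```text
clock: 29.45
tcp_pos: [0.5302, 0.117, 0.0327]
orientation: [-0.001, 0.651, 0.759, 0.001]
wrist_force: [-0.6, 5.7, 0.7]
finger_gap: 0.0229
grip_force: 40.1
clock: 29.87
tcp_pos: [0.5305, 0.117, 0.0324]
orientation: [-0.0, 0.651, 0.759, 0.001]
wrist_force: [-3.4, 5.0, 8.9]
finger_gap: 0.0229
grip_force: 41.0
shift cm [ 0.01 -0.03 -0.01] turn 0.0 tcp [0.5305 0.117  0.0324] yaw 1.724 gap 0.0229 F [-3.4  5.   8.9] grip 41.0 t 29.87
```

```bash

python3 -m inch '[0,0,-0.05,0, 0,0,0,0, 0,0,0,0, 0,0,0,0, 0,0,0,0]' 0
python3 -m inch '[0,0,-1,0, 0,0,-3,0, 0,0,-3.5,0, 0,0,-3.5,0, 0,0,-2,0]'
python3 -m inch '[-3.5,-0.5,0,0, -3.5,-0.5,0,0, -3.5,-0.5,0,0, -3.5,-0.5,0,0, -3.5,-0.5,0,0]' 0.2
python3 -m inch '[-3.3,-0.5,0,0, -3.3,-0.5,0,0, 0,0,0,0.06, 0,0,0,0.058, 0,0,0,0]'
python3 -m inch '[0,0,0,0, 0,0,0,0, 0,0,0,0, 0,0,0,0, 0,0,0,0]'
python3 go.py .5334 -.1326 .03 1.606
```

```text
clock: 30.28
tcp_pos: [0.5302, 0.1157, 0.0315]
orientation: [0.0, 0.651, 0.759, -0.0]
wrist_force: [-0.2, 0.3, 0.3]
finger_gap: 0.0426
grip_force: 0.0
clock: 30.7
tcp_pos: [0.5317, 0.1161, 0.1664]
orientation: [0.002, 0.651, 0.759, 0.002]
wrist_force: [0.0, 0.5, 0.8]
finger_gap: 0.043
grip_force: 0.0
clock: 31.12
tcp_pos: [0.5321, -0.0622, 0.1628]
orientation: [0.001, 0.651, 0.759, 0.0]
wrist_force: [0.7, -0.2, 0.4]
finger_gap: 0.0514
grip_force: 0.0
clock: 31.53
tcp_pos: [0.5322, -0.1285, 0.1623]
orientation: [0.0, 0.696, 0.718, -0.0]
wrist_force: [0.2, -0.1, -0.2]
finger_gap: 0.0511
grip_force: 0.0
clock: 31.95
tcp_pos: [0.5324, -0.127, 0.1619]
orientation: [0.0, 0.694, 0.72, -0.0]
wrist_force: [0.1, -1.1, -0.1]
finger_gap: 0.0514
grip_force: 0.0
shift cm [-0.57  0.08 13.19] turn 0.001 tcp [ 0.5324 -0.127   0.1619] yaw 1.607 gap 0.0514 F [ 0.1 -1.1 -0.1] grip 0.0 t 31.95
```

```bash

python3 -m inch '[-0.57,0.08,0,0, 0,0,3.5,0, 0,0,3.5,0, 0,0,3.5,0, 0,0,2.0,0]'
python3 -m inch '[0,0,0,0, 0,0,0,0, 0,0,0,0, 0,0,0,0, 0,0,0,0]'
python3 go.py .5334 -.1326 .03 1.606
```

```text
clock: 32.37
tcp_pos: [0.5315, -0.1326, 0.0334]
orientation: [-0.002, 0.695, 0.719, -0.001]
wrist_force: [-1.0, -0.0, 0.5]
finger_gap: 0.0512
grip_force: 0.0
clock: 32.78
tcp_pos: [0.535, -0.1337, 0.0388]
orientation: [0.002, 0.695, 0.719, 0.001]
wrist_force: [0.8, -0.5, 0.3]
finger_gap: 0.0514
grip_force: 0.0
shift cm [ 0.12 -0.16  0.88] turn -0.0 tcp [ 0.535  -0.1337  0.0388] yaw 1.606 gap 0.0514 F [ 0.8 -0.5  0.3] grip 0.0 t 32.78
```

```bash

python3 -m inch '[0,0,0.7,0, 0,0,0,0, 0,0,0,0, 0,0,0,0, 0,0,0,0]'
python3 go.py .5334 -.1326 .03 1.606
python3 -m inch '[0,0,0,0, 0,0,0,0, 0,0,0,0, 0,0,0,0, 0,0,0,0]' -1 80
python3 go.py .5334 -.1326 .03 1.606
```

```text
clock: 33.2
tcp_pos: [0.5334, -0.1331, 0.0299]
orientation: [0.0, 0.695, 0.719, -0.0]
wrist_force: [0.6, 0.1, 1.4]
finger_gap: 0.0511
grip_force: 0.0
shift cm [ 0.05 -0.   -0.01] turn -0.0 tcp [ 0.5334 -0.1331  0.0299] yaw 1.606 gap 0.0511 F [0.6 0.1 1.4] grip 0.0 t 33.2
clock: 33.62
tcp_pos: [0.5335, -0.1331, 0.0301]
orientation: [0.0, 0.695, 0.719, 0.0]
wrist_force: [-1.7, 0.5, 3.4]
finger_gap: 0.0307
grip_force: 78.9
shift cm [ 0.05 -0.    0.01] turn -0.0 tcp [ 0.5335 -0.1331  0.0301] yaw 1.606 gap 0.0307 F [-1.7  0.5  3.4] grip 78.9 t 33.62
```

```bash

python3 -m inch '[0,0,-1.0,0, 0,0,-2.5,0, 0,0,-3.5,0, 0,0,-3.5,0, 0,0,-2.5,0]'
python3 -m inch '[3.5,0,0,0, 3.5,0,0,0, 3.5,0,0,0, 3.5,0,0,0, 3.5,0,0,0]'
python3 -m inch '[3.0,0,0,-0.06, 3.0,0.3,0,-0.058, 2.0,1.0,0,0, 0,0,0,0, 0,0,0,0]'
python3 -m inch '[0,0,0,0, 0,0,0,0, 0,0,0,0, 0,0,0,0, 0,0,0,0]'
python3 go.py .5278 .1273 .115 1.724
```

```text
clock: 34.03
tcp_pos: [0.534, -0.1333, 0.1631]
orientation: [0.001, 0.695, 0.719, 0.0]
wrist_force: [0.8, -0.7, -0.7]
finger_gap: 0.0303
grip_force: 80.4
clock: 34.45
tcp_pos: [0.527, 0.0432, 0.1603]
orientation: [0.0, 0.695, 0.719, 0.0]
wrist_force: [1.1, -0.0, -1.0]
finger_gap: 0.0306
grip_force: 80.4
clock: 34.87
tcp_pos: [0.5331, 0.1243, 0.16]
orientation: [0.0, 0.65, 0.76, -0.0]
wrist_force: [-0.4, -0.6, -0.5]
finger_gap: 0.0305
grip_force: 80.5
clock: 35.28
tcp_pos: [0.5332, 0.1225, 0.1599]
orientation: [0.0, 0.652, 0.759, -0.0]
wrist_force: [-0.5, 0.0, -1.2]
finger_gap: 0.0304
grip_force: 80.5
shift cm [ 0.56 -0.47  4.49] turn -0.002 tcp [0.5332 0.1225 0.1599] yaw 1.722 gap 0.0304 F [-0.5  0.  -1.2] grip 80.5 t 35.28
```

```bash

python3 -m inch '[0.56,-0.47,1.5,0, 0,0,1.5,0, 0,0,1.3,0, 0,0,0,0, 0,0,0,0]'
python3 -m inch '[0,0,0,0, 0,0,0,0, 0,0,0,0, 0,0,0,0, 0,0,0,0]'
python3 go.py .5278 .1273 .062 1.724
python3 - <<'E'
from h import *
w=eyes.read_camera("wrist")[:,:,::-1];t=eyes.read_camera("top")[165:225,155:240,::-1];d=eyes.read_camera("side")[120:210,215:275,::-1]
L=cv2.resize(w[60:300,150:350],None,fx=2.4,fy=2.4,interpolation=cv2.INTER_CUBIC)
R_=np.vstack([cv2.resize(t,(310,219),interpolation=cv2.INTER_CUBIC),cv2.resize(cv2.rotate(d,cv2.ROTATE_90_COUNTERCLOCKWISE),(310,207),interpolation=cv2.INTER_CUBIC)])
cv2.imwrite("pics/w4.png",np.hstack([L,cv2.copyMakeBorder(R_,0,L.shape[0]-R_.shape[0],0,0,cv2.BORDER_CONSTANT)]))
E
```

```text
clock: 35.7
tcp_pos: [0.527, 0.1277, 0.1163]
orientation: [-0.001, 0.651, 0.759, -0.001]
wrist_force: [0.5, -0.1, -0.7]
finger_gap: 0.0299
grip_force: 80.5
clock: 36.12
tcp_pos: [0.528, 0.1281, 0.1173]
orientation: [0.0, 0.651, 0.759, 0.0]
wrist_force: [0.1, -0.9, -2.1]
finger_gap: 0.0308
grip_force: 80.5
shift cm [-0.07 -0.04  5.53] turn -0.0 tcp [0.528  0.1281 0.1173] yaw 1.724 gap 0.0308 F [ 0.1 -0.9 -2.1] grip 80.5 t 36.12
```

View pics/w4.png

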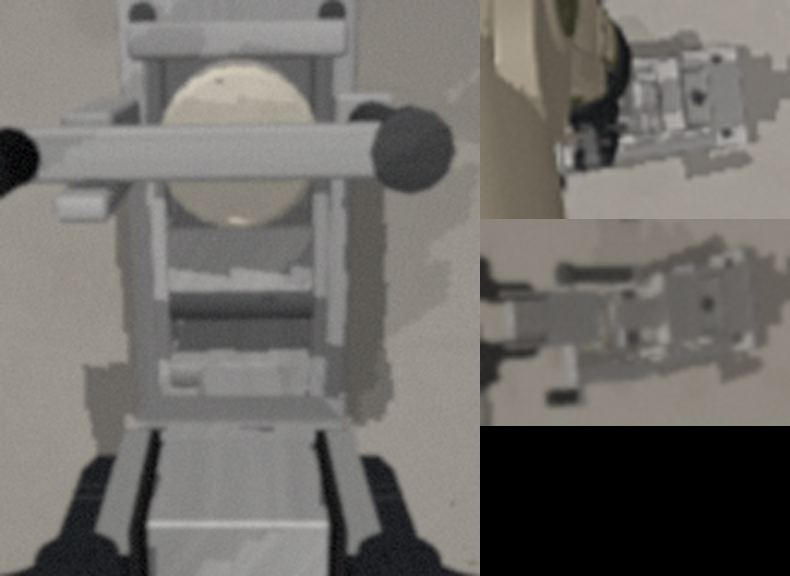

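```bash
python3 - <<'E'
from h import *
s=get_state();M=rot(s['orientation']);W=cam("wrist");p=s['tcp_pos']
ex=M[:,0];ey=M[:,1];b=np.array([.5316,.1025,0])
f=lambda q:((proj(W,q)-[150,60])*2.4).round(0)
for dx,n in ((4,"p1 face"),(12,"p2 face"),(4.01,"p2 back")):
  print(n,[ (y,z,f(b+ex*dx/1000+ey*y/1000+np.array([0,0,z/1000]))) for y,z in ((-22,56),(22,56),(-12,79),(12,79),(-5,86),(5,86),(-22,8),(22,8))])
print("foot",[f(p+M@[x,y,.0221]) for x in (-.0105,-.0055) for y in (-.021,.021)],"bodytop",[f(p+M@[.0105,y,.0221-.046]) for y in (-.021,.021)])
print("nose22.. ", [(X,f(b+ex*(X+20.2)/1000+np.array([0,0,.053]))) for X in (6,8,10)])
E
```

```text
p1 face [(-22, 56, array([169., 391.])), (22, 56, array([308., 391.])), (-12, 79, array([197., 424.])), (12, 79, array([281., 424.])), (-5, 86, array([221., 435.])), (5, 86, array([257., 436.])), (-22, 8, array([179., 337.])), (22, 8, array([298., 337.]))]
p2 face [(-22, 56, array([168., 367.])), (22, 56, array([309., 367.])), (-12, 79, array([197., 399.])), (12, 79, array([281., 399.])), (-5, 86, array([221., 410.])), (5, 86, array([257., 410.])), (-22, 8, array([179., 317.])), (22, 8, array([298., 317.]))]
p2 back [(-22, 56, array([169., 391.])), (22, 56, array([308., 391.])), (-12, 79, array([197., 424.])), (12, 79, array([281., 424.])), (-5, 86, array([221., 435.])), (5, 86, array([257., 435.])), (-22, 8, array([179., 337.])), (22, 8, array([298., 337.]))]
foot [array([160., 413.]), array([319., 413.]), array([160., 395.]), array([320., 395.])] bodytop [array([136., 419.]), array([345., 420.])]
nose22..  [(6, array([239., 321.])), (8, array([239., 315.])), (10, array([239., 309.]))]
```

The wedge sits over the gap with its sloped side toward the nose. The nose edge is at crop y≈318 and plate_2's face at y≈365, both matching the felt positions. The wedge is centred on the channel to within about 1 mm, so I'll lower it.

```bash

python3 -m inch '[0,0,1.2,0, 0,0,1.2,0, 0,0,1.2,0, 0,0,0,0, 0,0,0,0]'
python3 -m inch '[0,0,0.8,0, 0,0,0.8,0, 0,0,0,0, 0,0,0,0, 0,0,0,0]'
python3 go.py .5278 .1273 .062 1.724
```

```text
clock: 36.68
tcp_pos: [0.527, 0.128, 0.0803]
orientation: [-0.001, 0.651, 0.759, -0.001]
wrist_force: [-0.4, -0.6, -0.1]
finger_gap: 0.0303
grip_force: 80.5
clock: 37.1
tcp_pos: [0.5277, 0.1281, 0.0649]
orientation: [0.0, 0.651, 0.759, -0.0]
wrist_force: [0.0, 1.0, -0.1]
finger_gap: 0.0301
grip_force: 80.5
shift cm [-0.08 -0.01  0.29] turn -0.0 tcp [0.5277 0.1281 0.0649] yaw 1.724 gap 0.0301 F [ 0.   1.  -0.1] grip 80.5 t 37.1
```

```bash

python3 -m inch '[-0.2,0,0.3,0, 0,0,0,0, 0,0,0,0, 0,0,0,0, 0,0,0,0]'
python3 -m inch '[-0.12,0,0.3,0, 0,0,0,0, 0,0,0,0, 0,0,0,0, 0,0,0,0]'
python3 -m inch '[-0.1,0,0,0, 0,0,0,0, 0,0,0,0, 0,0,0,0, 0,0,0,0]'
python3 -m inch '[-0.1,0,0,0, 0,0,0,0, 0,0,0,0, 0,0,0,0, 0,0,0,0]'
```

```text
clock: 37.52
tcp_pos: [0.5281, 0.1261, 0.0619]
orientation: [0.0, 0.651, 0.759, 0.0]
wrist_force: [-0.2, 0.2, -1.0]
finger_gap: 0.0302
grip_force: 80.5
clock: 37.93
tcp_pos: [0.5281, 0.1251, 0.0587]
orientation: [-0.0, 0.651, 0.759, -0.0]
wrist_force: [0.5, 0.6, -1.4]
finger_gap: 0.0307
grip_force: 80.5
clock: 38.35
tcp_pos: [0.5281, 0.1246, 0.0587]
orientation: [-0.001, 0.651, 0.759, 0.0]
wrist_force: [-0.5, 5.8, -1.8]
finger_gap: 0.0305
grip_force: 80.4
clock: 38.77
tcp_pos: [0.5281, 0.1244, 0.0588]
orientation: [-0.001, 0.651, 0.759, 0.001]
wrist_force: [-1.7, 6.9, -0.4]
finger_gap: 0.0304
grip_force: 80.5
```

```bash

python3 -m inch '[0.1,0,0.3,0, 0,0,0,0, 0,0,0.3,0, 0,0,0,0, 0,0,0,0]'
python3 -m inch '[0,0,0.2,0, 0,0,0,0, 0,0,0.2,0, 0,0,0,0, 0,0,0,0]'
python3 -m inch '[0,0,0.2,0, 0,0,0,0, 0,0,0.2,0, 0,0,0,0, 0,0,0,0]'
python3 go.py .5281 .1245 .04 1.724
```

```text
clock: 39.18
tcp_pos: [0.5285, 0.1247, 0.0528]
orientation: [-0.0, 0.651, 0.759, 0.001]
wrist_force: [0.5, 5.8, -1.7]
finger_gap: 0.0304
grip_force: 80.5
clock: 39.6
tcp_pos: [0.5286, 0.1248, 0.049]
orientation: [-0.0, 0.651, 0.759, 0.001]
wrist_force: [-0.0, 6.6, -0.1]
finger_gap: 0.0304
grip_force: 80.6
clock: 40.02
tcp_pos: [0.5288, 0.1249, 0.0453]
orientation: [-0.0, 0.651, 0.759, 0.001]
wrist_force: [-0.4, 6.5, 1.4]
finger_gap: 0.0303
grip_force: 80.8
shift cm [-0.03 -0.08  0.53] turn 0.001 tcp [0.5288 0.1249 0.0453] yaw 1.725 gap 0.0303 F [-0.4  6.5  1.4] grip 80.8 t 40.02
```

```bash

python3 -m inch '[0,0,0.15,0, 0,0,0,0, 0,0,0.15,0, 0,0,0,0, 0,0,0,0]'
python3 -m inch '[0,0,0.1,0, 0,0,0,0, 0,0,0.1,0, 0,0,0,0, 0,0,0,0]'
python3 go.py .5281 .1245 .04 1.724
```

```text
clock: 40.43
tcp_pos: [0.529, 0.1249, 0.0426]
orientation: [-0.0, 0.651, 0.759, 0.001]
wrist_force: [-0.1, 6.2, 2.6]
finger_gap: 0.0305
grip_force: 81.0
clock: 40.85
tcp_pos: [0.5292, 0.1249, 0.0416]
orientation: [0.0, 0.651, 0.759, 0.001]
wrist_force: [-3.6, 6.5, 10.0]
finger_gap: 0.0303
grip_force: 81.9
shift cm [-0.02 -0.12  0.16] turn 0.001 tcp [0.5292 0.1249 0.0416] yaw 1.725 gap 0.0303 F [-3.6  6.5 10. ] grip 81.9 t 40.85
```

```bash

python3 -m inch '[0,0,0.08,0, 0,0,0,0, 0,0,0,0, 0,0,0,0, 0,0,0,0]'
python3 -m inch '[0,0,0.06,0, 0,0,0,0, 0,0,0,0, 0,0,0,0, 0,0,0,0]'
python3 go.py .5281 .1245 .04 1.724
```

```text
clock: 41.27
tcp_pos: [0.5293, 0.1249, 0.0414]
orientation: [0.001, 0.651, 0.759, 0.002]
wrist_force: [-4.0, 6.3, 14.2]
finger_gap: 0.0306
grip_force: 82.4
clock: 41.68
tcp_pos: [0.5294, 0.1249, 0.0413]
orientation: [0.001, 0.651, 0.759, 0.002]
wrist_force: [-4.7, 5.2, 17.1]
finger_gap: 0.0308
grip_force: 82.7
shift cm [-0.02 -0.13  0.13] turn 0.001 tcp [0.5294 0.1249 0.0413] yaw 1.725 gap 0.0308 F [-4.7  5.2 17.1] grip 82.7 t 41.68
```

The bite is firm: 17 N down, no further travel, and the foot about 19 mm up, where the taper predicts it. I'm handing in while holding the wedge.

```bash
python3 -c "
from workcell import env
print(env.hand_in())"
```

```text
the job is handed in; nothing more can be done
None
```

I handed the job in with the keeper shut, both plates standing against the end stop, and the gripper still pressing the wedge down at about 17 N; the hand-in gave no verdict, so success is judged only from the force and position readings.

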